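# Load the burn-in bed, set the supply voltage and arm it

### The arm

A 6-joint arm with a two-finger parallel gripper is mounted at the origin on a cart in front of the work surface, level with it; the furniture and walls round the work are solid. World frame = base frame: x ahead of the robot, y to its left, z up, the work surface at z = 0. Lengths are in m, angles in rad, forces in N, time in s.
With the tool pointing down it reaches from about 0.275 to 0.85 m from the base axis. Payload 19 kg.
Tool frame: the origin (TCP) lies at the very end of the fingers, on their centre line; the grasp point (between the pads) lies 19 mm behind it (env.tcp_to_grasp is the distance from the TCP to the grasp point, in m); z points along the fingers, y is the line along which they close (so a half turn about z gives the same grasp; the last joint's range is limited). The gripper opens to 85 mm and grips with 20 to 120 N. Pads are 22 mm wide; open, the fingers measure 114 mm over their backs; the gripper's body (76 mm by 85 mm) begins 54 mm behind the grasp point. The pads swing forward as they close: fully open they stand 13 mm farther back than shut.
Start: joints at [-1.26, 0.15, 1.437, -0, 1.554, -0.134], TCP at [0.247, -0.519, 0.231] pointing down, gripper open.
Joint ranges: [-2.8, 2.8], [-0.68, 2.1], [0.12, 2.68], [-1.39, 4.53], [0.16, 2.79], [-2.81, 2.81]. Speed limits (rad/s): [1.89, 1.89, 2.22, 3.01, 3.01, 3.01].

### API

Orientations are given as a rotation vector (axis times angle).
In Python, from workcell import env gives the robot as it stands.
- The arm moves only by the shell command python3 -m pendant 'ROWS' [FORCE]. ROWS is JSON, a list of rows, each a list of 3 entries, a list of its own where there are three numbers: the shift along the tool's x, y, z scaled (see below), then the turn, a rotation vector about the tool's x, y, z scaled (see below), then the opening, from 0 (shut) to 1 (fully open). In form: [[[dx, dy, dz], [rx, ry, rz], jaw], ...]. A call has 1 to 10 rows; each row shifts and turns the commanded pose from where the row before left it, along the tool's axes as they then stand; what a row does not reach is not made up. The controller multiplies each number of a shift by 80 mm and each number of a turn by 90 degrees. A row lasts 1/8 s, in which the tool goes at most 62.5 mm and 10.7 degrees, less where a joint would pass 70% of its speed; a pose out of reach is approached as far as the arm can. A call with a number of a shift or a turn outside -1 to 1 is refused whole. A call with a gripper value outside its range is refused whole. The fingers move at their own pace and stop on an object; FORCE is the grip in N (left out, the last holds). Time passes only in rows, so rows that do not move let the fingers close. It gives the time, the measured TCP pose, the force, the opening and the grip force at its end, in the units of the state.
- env.get_state(): the state, without advancing time (a new reading comes with each control period).
- env.capture(name): name is "scene" or "side" or "wrist"; returns a dict with "img" (384x512x3 uint8, blue, green, red), "fx", "fy", "cx", "cy" (pixels), "rvec" (rotation vector, rad) and "tvec" (3), from world to camera coordinates, as OpenCV has them. Camera axes: x right, y down, z forward; pixel columns grow to the right and rows downward; lengths in m; the calibration is good to about 2 mm. A picture is of the moment at which its call begins. There is no depth.
- env.hand_in(): hands the job in; it is judged then, once.
The state is a dict: "time": time; "qpos": joint angles; "dq": joint speeds; "tau": joint torques, N m; "tool_pos": TCP position; "eef_rot": TCP orientation; "contact_force": force on the tool from outside, world axes, zero at the start; "moment": the same for the moment, N m; "finger_gap": opening from 0.0 (shut) to 1.0 (fully open); "finger_force": force on a finger pad.
Only numpy, scipy, OpenCV 4.12 (cv2) and the standard library are available. Lean on these libraries where they do the work, as an engineer would, in place of code of your own. Each camera call takes 0.05 s, during which the arm holds its last target. There are 200 camera calls.

### The job

Start a burn-in run: put every circuit board lying loose on the bench onto the contact pads of the aluminium test bed, one to a pad, solder side up, centred and square to the pad, and turn the console's dial until its pointer stands at the steel set mark on the scale. When both are done, lift the black safety cover all the way up, flip the toggle beneath it fully over to the far side, and close the cover fully again. Leave the other things on the bench where they are, and see that boards and dial are still right at the end.

Things in the scene. Friction and masses are not known exactly. Their poses are not given: they have to be found in the camera images.
- board_1: green bare circuit board lying solder side up, a 66 x 70 mm, 2 mm thick sheet whose top is 15 mm above the origin, on 13 mm tall parts beneath; 55 g. Origin: on the supporting surface, under the middle of the board; z up. The sheet reaches from x = -29 to +37 mm and y = -34 to +36 mm of the origin; a part beneath reaches x = -31 mm, so it is 68 mm across when gripped along its x. May be absent
- board_2: green bare circuit board lying solder side up, a 66 x 70 mm, 2 mm thick sheet whose top is 15 mm above the origin, on 13 mm tall parts beneath; 55 g. Origin: on the supporting surface, under the middle of the board; z up. The sheet reaches from x = -29 to +37 mm and y = -34 to +36 mm of the origin; a part beneath reaches x = -31 mm, so it is 68 mm across when gripped along its x. May be absent
- board_3: green bare circuit board lying solder side up, a 66 x 70 mm, 2 mm thick sheet whose top is 15 mm above the origin, on 13 mm tall parts beneath; 55 g. Origin: on the supporting surface, under the middle of the board; z up. The sheet reaches from x = -29 to +37 mm and y = -34 to +36 mm of the origin; a part beneath reaches x = -31 mm, so it is 68 mm across when gripped along its x. May be absent
- bed: fixed aluminium test bed, 120 (x) x 306 (y) mm, flat top 30 mm above the bench, with three square black contact pads (70 x 66 mm) framed in light grey (84 x 84 mm) in a row along its y, 100 mm apart, and a rim all round its edge, 3 mm thick, 8 mm higher than the pads. Origin: centre of its underside; x and y along its sides, z up
- pad_1 (a point): the rightmost (-y) contact pad of the test bed (flat, 84 x 84 mm with its frame): the centre of its surface, 30 mm above the bench; any board may go on any pad, its sides parallel to the pad's, in any of the four ways round
- pad_2 (a point): the middle contact pad of the test bed (flat, 84 x 84 mm with its frame): the centre of its surface, 30 mm above the bench; any board may go on any pad, its sides parallel to the pad's, in any of the four ways round
- pad_3 (a point): the leftmost (+y) contact pad of the test bed (flat, 84 x 84 mm with its frame): the centre of its surface, 30 mm above the bench; any board may go on any pad, its sides parallel to the pad's, in any of the four ways round
- console: fixed grey control console with an aluminium panel, 260 (x) x 120 (y) mm, panel 50 mm above the bench; the dial is on its near half (centre at x = -72 mm), the black safety cover on its far half. Origin: centre of its underside; x along its length away from the robot, y left, z up
- dial (a joint): angle of the dial, rad, 0 to 4.71, growing clockwise as seen from above; at 0 the pointer shows to the near left (135 degrees counterclockwise from the console's +x). It stays where it is left (friction 0.04 N m). The scale has a tick every 15 degrees
- dial_grip (a point): point on the dial's axis, 26 mm above the panel. The dial has an upright bar grip 50 mm long, 14 mm thick, from 8 to 34 mm above the panel, along the pointer's direction, on a round skirt of radius 28 mm; a white line on top runs from the axis to the pointer end
- dial_pointer (a point): the pointer's line, 40 mm out from the dial's axis (just beyond the white nib of the skirt) and 5 mm above the panel
- set_mark (a joint): angle of the steel set mark, rad, same zero and sense as the dial: the dial is set when both angles agree
- mark_tip (a point): the set mark: a dark steel tab 20 x 7 mm, 6 mm high above the panel, on a thin ring round the dial, pointing at the axis: the dial is set when its pointer has the same direction from the axis as this tab. Stiff, not to be turned. This point lies on it 40 mm out from the axis
- cover (a joint): opening angle of the safety cover, rad: 0 closed, 1.65 fully up; the hinge is along the console's y at the far end of the cover, so its near end rises and swings away from the robot. It stays at any angle (friction 0.06 N m)
- cover_hinge (a point): middle of the cover's hinge axis, 56 mm above the bench
- cover_tab (a point): grip point in the tab of the cover. The cover is a black hood 72 (x) x 52 (y) x 39 mm high; the tab stands out 38 mm from its near side at the middle, 14 mm thick across the hinge direction (y) and 14 mm high; this point is 27 mm out from the hood, 99 mm nearer than the hinge and 29 mm above it when closed
- toggle (a joint): angle of the toggle, rad: 0 leaning to the near side (off), 0.8 leaning to the far side (on), upright at 0.4; it stays where it is left (friction 0.04 N m)
- toggle_tip (a point): point in the steel toggle lever 28 mm from its pivot (the pivot lies in the panel, 42 mm nearer than the hinge); the lever is 35 mm long, its upper half 12 mm wide (y) and 8 mm thick (x). When the cover is closed the lever is inside it
- side_cutter: side cutters with blue grips, 46 x 118 x 12 mm, bystander; origin at its underside
- terminal_block: green terminal block, 12 x 40 x 15 mm, bystander; origin at its underside
- solder_spool: spool of solder, 60 mm across, 44 mm high, bystander; origin at its underside

How it is judged:
By the outcome, as a careful person would: the job done as asked, in the order asked, and still so for the second after the job is handed in, with the robot touching nothing.
Of board_1, board_2, board_3 only 2 to 3 are there at a start; the rules pass over those that are not, and their reading is None.
At some moment in a run one of board_1, board_2, board_3 may be knocked a few centimetres aside while the robot is not near it.
Once in a run the grip may slacken for a moment while it holds something.
It also fails if it takes over 210 s, if anything falls off the work surface, if the arm or the gripper's body presses on something with over 40 N, if the wrist force passes 120 N, or if a joint passes its speed limit or range.

## Working session

There is one attempt and no reset: what is moved stays moved. The work goes in short steps, Python scripts to look and compute and a shell command to move; the robot and the scene stay as the last step left them, time stands still between calls to the robot, and variables do not carry over. Pictures are saved under pics/ and viewed, at most 14 in all, crops included, and the job is handed in when it is done.

```bash
ls; mkdir -p pics; cat > h.py <<'E'
import numpy as np, cv2
from scipy.spatial.transform import Rotation as R
from workcell import env
def ray(c,u,v):
    Rm=cv2.Rodrigues(np.array(c["rvec"],float))[0]; t=np.array(c["tvec"],float).ravel()
    d=Rm.T@np.array([(u-c["cx"])/c["fx"],(v-c["cy"])/c["fy"],1.]); return -Rm.T@t,d
def onz(c,u,v,z):
    o,d=ray(c,u,v); return o+d*(z-o[2])/d[2]
def proj(c,P):
    Rm=cv2.Rodrigues(np.array(c["rvec"],float))[0]; p=Rm@np.array(P,float)+np.array(c["tvec"],float).ravel()
    return np.array([c["fx"]*p[0]/p[2]+c["cx"],c["fy"]*p[1]/p[2]+c["cy"]])
def rel(target,yaw=None):
    """shift in tool axes /80mm and total turn about tool z to reach target TCP (world); yaw=angle of tool y in world"""
    s=env.get_state(); Rt=R.from_rotvec(s["eef_rot"]); d=Rt.inv().apply(np.array(target)-s["tool_pos"])/.08
    return d
def st():
    s=env.get_state(); Rt=R.from_rotvec(s["eef_rot"]).as_matrix()
    print("t",round(s["time"],2),"pos",np.round(s["tool_pos"],4),"F",np.round(s["contact_force"],1),"gap",round(s["finger_gap"],3),"ff",s["finger_force"])
    print("x",np.round(Rt[:,0],3),"y",np.round(Rt[:,1],3),"z",np.round(Rt[:,2],3), "q",np.round(s["qpos"],3))
E
python3 - <<'E'
from h import *
st()
for n in ["scene","side","wrist"]:
    c=env.capture(n); cv2.imwrite(f"pics/{n}0.png",c["img"]); o,d=ray(c,256,192); print(n,c["fx"],o,d)
a=[cv2.imread(f"pics/{n}0.png") for n in ["scene","side"]]
E
```

```text
pics
t 0.0 pos [ 0.2473 -0.5188  0.2307] F [ 0.2  0.7 -0.3] gap 1.002 ff 0.0
x [0.903 0.43  0.   ] y [ 0.43  -0.903 -0.001] z [-0.     0.001 -1.   ] q [-1.26   0.151  1.438  0.     1.554 -0.134]
scene 413.5947233905533 [-0.2550213   0.47763176  0.52720016] [ 0.77030612 -0.47916763 -0.42089353]
side 426.40326573082655 [0.19421855 0.9890585  0.54027391] [ 0.32824163 -0.86643197 -0.37644197]
wrist 267.94144721080585 [ 0.31435339 -0.48666719  0.3720406 ] [-0.27376759 -0.1337816  -0.952572  ]
```

View pics/scene0.png

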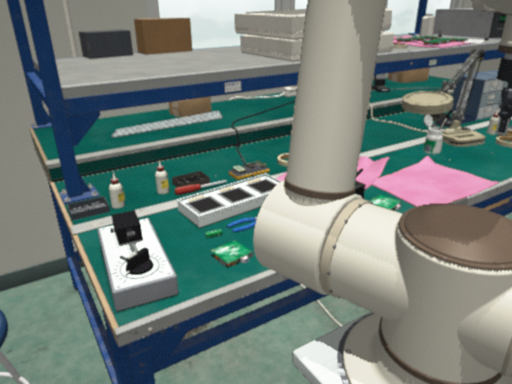

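View pics/side0.png

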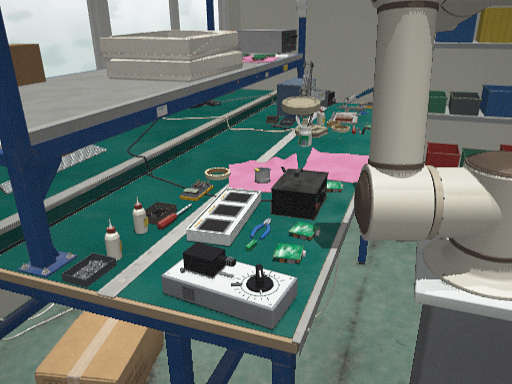

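The scene view shows the console at lower left with dial near (138,262), the bed at (230,200) and boards at (230,253) and (385,203). The side view shows boards at (290,252), (302,230) and (335,187), a black box at (300,192), the bed at (225,215) and the spool at (262,175).

```bash
python3 - <<'E'
from h import *
c=env.capture("side"); s=env.capture("scene")
for n,u,v,z in [("b",290,252,.015),("b",302,230,.015),("b",335,187,.015),("boxtop",300,182,.08),("bed",225,216,.03),("dialtop",261,270,.084),("panelcorner",165,276,.05),("pc",270,312,.05),("pc",297,278,.05),("pc",195,252,.05),("block",251,244,.015),("cutter",262,228,.01),("spool",262,175,.02)]: print(n,np.round(onz(c,u,v,z),3))
for n,u,v,z in [("b",230,253,.015),("b",385,203,.015),("bed",230,198,.03),("dial",138,262,.07)]: print(n,np.round(onz(s,u,v,z),3))
a=c["img"][150:330,150:370]; cv2.imwrite("pics/s1.png",cv2.resize(a,None,fx=3.3,fy=3.3,interpolation=cv2.INTER_CUBIC))
E
```

```text
b [0.438 0.116 0.015]
b [ 0.441 -0.007  0.015]
b [ 0.417 -0.349  0.015]
boxtop [ 0.498 -0.19   0.08 ]
bed [0.659 0.01  0.03 ]
dialtop [0.44  0.316 0.084]
panelcorner [0.638 0.354 0.05 ]
pc [0.396 0.392 0.05 ]
pc [0.379 0.27  0.05 ]
pc [0.626 0.246 0.05 ]
block [0.542 0.11  0.015]
cutter [0.549 0.008 0.01 ]
spool [ 0.684 -0.367  0.02 ]
b [0.439 0.115 0.015]
b [ 0.428 -0.367  0.015]
bed [ 0.66  -0.007  0.03 ]
dial [0.432 0.32  0.07 ]
```

View pics/s1.png

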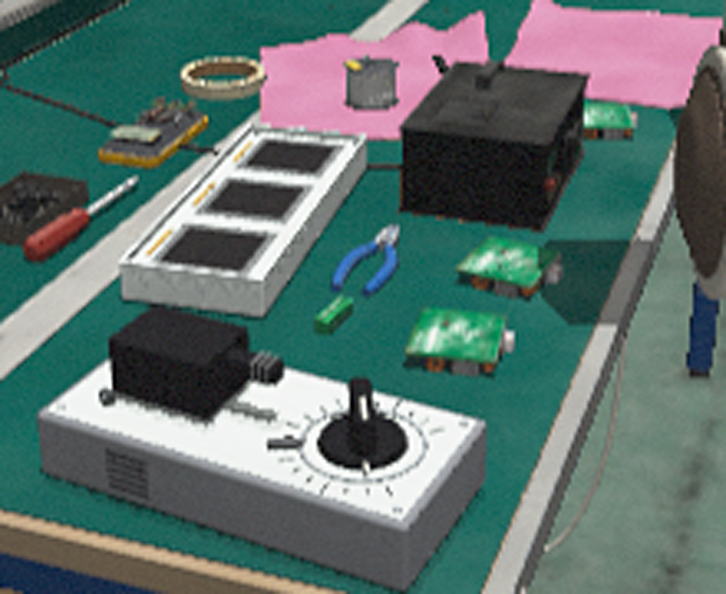

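The crop shows three boards (the third partly behind the black box), the bed with three empty pads, and the dial with its bar. The set mark lies on the left side of the scale at crop (285,442), and the cover tab points toward the dial.

```bash
python3 -m pendant '[[[0.45,-0.18,0],[0,0,0],1],[[0.45,-0.18,0],[0,0,0],1],[[0.45,-0.18,0],[0,0,0],1],[[0.45,-0.18,0],[0,0,0],1],[[0.4,-0.18,0],[0,0,0],1],[[0,0,0],[0,0,0],1],[[0,0,0],[0,0,0],1]]'
python3 - <<'E'
from h import *
st()
c=env.capture("wrist"); cv2.imwrite("pics/w1.png",c["img"])
h=cv2.cvtColor(c["img"],cv2.COLOR_BGR2HSV)
u,v=proj(c,[.42,-.36,.015]); print(u,v)
for p in [(int(v)+i,int(u)+j) for i in (-15,0,15) for j in (-15,0,15)]: print(p,h[p] if 0<=p[0]<384 and 0<=p[1]<512 else None)
E
```

```text
time: 1.12
tool_pos: [0.3751, -0.3785, 0.2312]
eef_rot: [-3.064, -0.693, 0.0]
contact_force: [0.0, -0.1, -0.6]
finger_gap: 1.0
finger_force: 0.0
t 1.12 pos [ 0.3751 -0.3785  0.2312] F [ 0.  -0.1 -0.6] gap 1.0 ff 0.0
x [ 0.903  0.431 -0.   ] y [ 0.431 -0.903 -0.   ] z [-0. -0. -1.] q [-0.934  0.063  1.534 -0.     1.545  0.191]
257.2292039370074 127.36144104322648
(112, 242) [ 81 122 117]
(112, 257) [ 75  97 226]
(112, 272) [ 73  51 144]
(127, 242) [ 77 181  97]
(127, 257) [ 66  34 151]
(127, 272) [ 75  93 115]
(142, 242) [ 86 105  80]
(142, 257) [ 74 113  81]
(142, 272) [ 76 174  97]
```

View pics/w1.png

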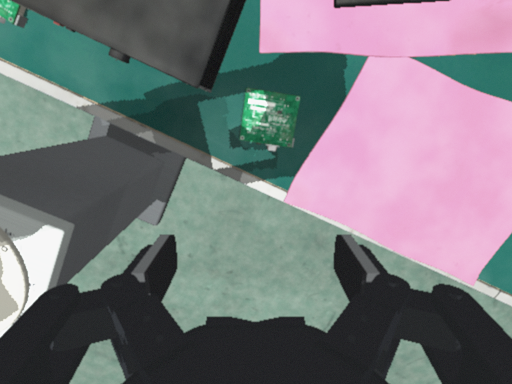

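The wrist view shows board 3 at (268,120), 55 px across, with its silver connector (board -x side) at (272,148). The box corner is at (210,85), and the finger tips are at (165,240) and (345,240).

```bash
cat >> h.py <<'E'
def board(c,guess,z=.015,name=None,r=45):
    """minAreaRect of board sheet near guess -> centre, angles, sizes, silver side"""
    u,v=proj(c,list(guess)+[z]); u,v=int(u),int(v)
    o,_=ray(c,0,0); h=cv2.cvtColor(c["img"],cv2.COLOR_BGR2HSV)
    m=((h[...,0]>=45)&(h[...,0]<=79)&(h[...,2]>70)).astype(np.uint8)*255
    lim=np.zeros_like(m); cv2.circle(lim,(u,v),r*2,255,-1); m&=lim
    m=cv2.morphologyEx(m,cv2.MORPH_CLOSE,np.ones((7,7))); m=cv2.morphologyEx(m,cv2.MORPH_OPEN,np.ones((9,9)))
    cs,_=cv2.findContours(m,cv2.RETR_EXTERNAL,cv2.CHAIN_APPROX_NONE)
    cs=[k for k in cs if cv2.contourArea(k)>300]; k=min(cs,key=lambda k:np.hypot(*(k.reshape(-1,2).mean(0)-[u,v])))
    P=np.array([onz(c,a+0.,b+0.,z)[:2] for a,b in k.reshape(-1,2)],np.float32)
    (cx,cy),(w,hh),a=cv2.minAreaRect(P*1000); box=cv2.boxPoints(((cx,cy),(w,hh),a))
    print("centre mm",round(cx,1),round(cy,1),"size",round(w,1),round(hh,1),"ang",round(a,1))
    if name:
        im=c["img"].copy()
        q=np.array([proj(c,[*(b/1000),z]) for b in box]); cv2.polylines(im,[np.round(q*16).astype(np.int32)],True,(0,0,255),1,cv2.LINE_AA,4)
        x0,y0=max(u-r-15,0),max(v-r-15,0); cv2.imwrite(name,cv2.resize(im[y0:v+r+15,x0:u+r+15],None,fx=4,fy=4,interpolation=cv2.INTER_CUBIC))
        print("crop origin",x0,y0)
    return cx,cy,a
E
python3 - <<'E'
from h import *
c=env.capture("wrist"); board(c,onz(c,268,120,.015)[:2],name="pics/w2.png")
st()
for p in [[0,0,0],[0,.04,0],[0,-.04,0]]:
    s=env.get_state(); print(proj(c,R.from_rotvec(s["eef_rot"]).apply(p)+s["tool_pos"]))
E
```

```text
centre mm 434.1 -369.9 size 73.4 71.6 ang 16.9
crop origin 208 59
t 1.23 pos [ 0.3748 -0.3789  0.2312] F [-0.1 -0.   0.1] gap 1.005 ff 0.0
x [ 0.903  0.43  -0.   ] y [ 0.43  -0.903 -0.   ] z [-0.  0. -1.] q [-0.935  0.063  1.534 -0.     1.545  0.191]
[255.68496053 239.69990671]
[324.01240086 239.71185855]
[187.34074652 239.68795193]
```

View pics/w2.png

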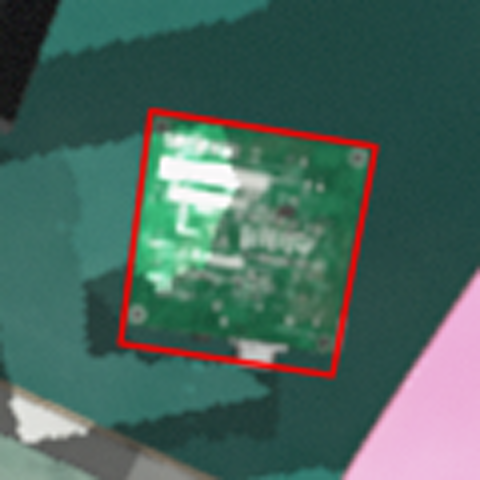

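Board 3's fitted box extends about 5 mm too far on the connector side. Corrected, the origin is about (433.5, -371) mm with its +x at 16.9°. I'll approach it and check from near.

```bash
python3 -m pendant '[[[0.35,0.113,0.1],[0,0,0.0478],1],[[0.355,0.113,0.3],[0,0,0.0478],1],[[0,0,0.5],[0,0,0],1],[[0,0,0.5],[0,0,0],1],[[0,0,0.5],[0,0,0],1],[[0,0,0.1],[0,0,0],1],[[0,0,0],[0,0,0],1],[[0,0,0],[0,0,0],1]]' 40 | head -3
python3 - <<'E'
from h import *
st()
c=env.capture("wrist"); board(c,(.4335,-.371),name="pics/w3.png",r=80); cv2.imwrite("pics/w3f.png",c["img"])
E
```

```text
time: 2.22
tool_pos: [0.4346, -0.3734, 0.073]
eef_rot: [3.106, 0.46, 0.002]
t 2.23 pos [ 0.4346 -0.3734  0.073 ] F [-0.  -1.   0.4] gap 0.999 ff 0.0
x [0.957 0.29  0.001] y [ 0.29  -0.957  0.002] z [ 0.002 -0.002 -1.   ] q [-0.844  0.248  1.652  0.     1.24   0.432]
centre mm 435.0 -369.6 size 72.4 70.3 ang 17.2
crop origin 157 110
```

View pics/w3.png

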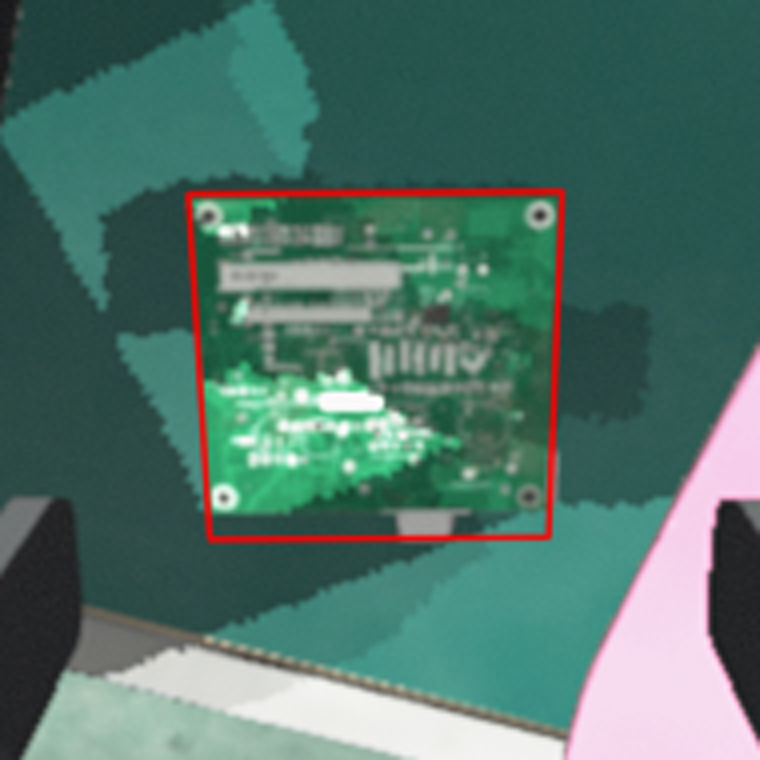

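Close up, the sheet is a clean rectangle at crop (195–560, 195–513) and lies square to the fingers. It is 3.5 mm off along tool -y, so I'll correct that, descend and grip.

```bash
python3 -m pendant '[[[0,-0.044,0.3],[0,0,0],1],[[0,0,0.35],[0,0,0],1],[[0,0,0.2],[0,0,0],1],[[0,0,0.05],[0,0,0],1],[[0,0,0],[0,0,0],1]]' 40
python3 -m pendant '[[[0,0,0],[0,0,0],0.75],[[0,0,0],[0,0,0],0.75],[[0,0,0],[0,0,0],0.7],[[0,0,0],[0,0,0],0.7],[[0,0,0],[0,0,0],0.7],[[0,0,0],[0,0,0],0.7]]' 40
```

```text
time: 2.9
tool_pos: [0.4334, -0.3695, -0.0]
eef_rot: [3.107, 0.461, 0.001]
contact_force: [0.5, -0.2, 0.2]
finger_gap: 1.001
finger_force: 0.0
time: 3.65
tool_pos: [0.4336, -0.3697, 0.0007]
eef_rot: [3.106, 0.461, 0.001]
contact_force: [-1.9, 3.0, 10.9]
finger_gap: 0.792
finger_force: 41.8
```

```bash
python3 -m pendant '[[[0,0,-0.1],[0,0,0],0.6],[[0,0,-0.3],[0,0,0],0.6],[[0,0,-0.6],[0,0,0],0.6],[[0,0,-0.6],[0,0,0],0.6],[[0,0,-0.6],[0,0,0],0.6],[[0,0,-0.6],[0,0,0],0.6],[[0,0,-0.4],[0,0,0],0.6],[[0,0,0],[0,0,0],0.6]]'
python3 - <<'E'
from h import *
st()
w=env.capture("wrist"); sd=env.capture("side"); cv2.imwrite("pics/w4.png",np.hstack([w["img"][100:],sd["img"][100:,:]])[:, :800] if 0 else w["img"])
# box height: triangulate box top corners would need views; bed via side: white mask
a=sd["img"][150:260,180:290]; cv2.imwrite("pics/sb.png",cv2.resize(a,None,fx=5,fy=5,interpolation=cv2.INTER_CUBIC))
E
```

```text
time: 4.65
tool_pos: [0.4336, -0.3697, 0.2586]
eef_rot: [3.104, 0.461, 0.004]
contact_force: [0.4, 0.1, -0.6]
finger_gap: 0.791
finger_force: 45.3
t 4.65 pos [ 0.4336 -0.3697  0.2586] F [ 0.4  0.1 -0.6] gap 0.791 ff 45.25151252746582
x [0.957 0.29  0.002] y [ 0.29  -0.957  0.004] z [ 0.003 -0.004 -1.   ] q [-0.841  0.129  1.407  0.     1.601  0.435]
```

View pics/w4.png

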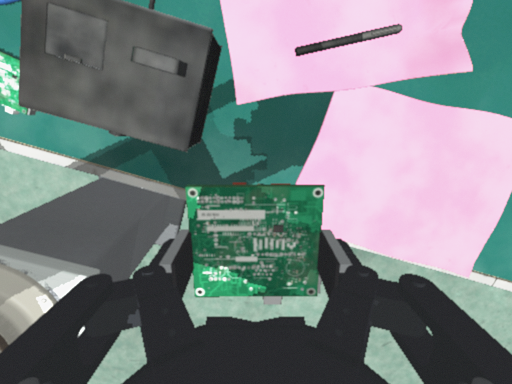

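Board 3 is held level and square in the fingers (sheet at (187–325, 187–297)). I'll carry it over to the bed with tool x turned toward +y.

```bash
python3 -m pendant '[[[0.3,-0.13,0],[0,0,0],0.6],[[0.5,-0.229,0],[0,0,0],0.6],[[0.5,-0.229,0],[0,0,0],0.6],[[0.5,-0.229,0],[0,0,0],0.6],[[0.5,-0.229,0],[0,0,0],0.6],[[0.5,-0.229,0],[0,0,0],0.6],[[0.4,-0.183,0],[0,0,0],0.6],[[0.23,-0.11,0],[0,0,0],0.6]]' | head -2
python3 -m pendant '[[[0,0,0],[0,0,-0.115],0.6],[[0,0,0],[0,0,-0.115],0.6],[[0,0,0],[0,0,-0.115],0.6],[[0,0,0],[0,0,-0.115],0.6],[[0,0,0],[0,0,-0.115],0.6],[[0,0,0],[0,0,-0.115],0.6],[[0,0,0],[0,0,-0.121],0.6],[[0,0,0],[0,0,0],0.6],[[0,0,0],[0,0,0],0.6]]'
python3 - <<'E'
from h import *
st()
w=env.capture("wrist"); cv2.imwrite("pics/w5.png",w["img"])
E
```

```text
time: 5.75
tool_pos: [0.66, -0.1682, 0.2538]
time: 6.88
tool_pos: [0.6591, -0.1697, 0.255]
eef_rot: [-2.232, -2.21, 0.0]
contact_force: [0.1, -0.1, -0.4]
finger_gap: 0.794
finger_force: 45.2
t 6.88 pos [ 0.6591 -0.1697  0.255 ] F [ 0.1 -0.1 -0.4] gap 0.794 ff 45.246564745903015
x [0.01 1.   0.  ] y [ 1.    -0.01  -0.001] z [-0.001  0.    -1.   ] q [-0.365  0.37   1.117  0.     1.655 -0.355]
```

View pics/w5.png

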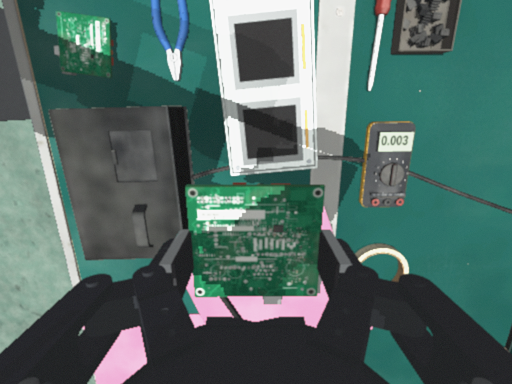

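The bed's pad_1 is at (272,131), pad_2 at (265,50), tilted a few degrees. A board with connector sits at (83,45), and the box lies left of the bed.

```bash
cat >> h.py <<'E'
def pads(c,z=.03,show=True):
    h=cv2.cvtColor(c["img"],cv2.COLOR_BGR2HSV); m=((h[...,2]<85)&(h[...,1]<110)).astype(np.uint8)*255
    m=cv2.morphologyEx(m,cv2.MORPH_OPEN,np.ones((5,5)))
    out=[]
    for k in cv2.findContours(m,cv2.RETR_EXTERNAL,cv2.CHAIN_APPROX_NONE)[0]:
        if cv2.contourArea(k)<400: continue
        P=np.array([onz(c,a,b,z)[:2] for a,b in k.reshape(-1,2)],np.float32)*1000
        (x,y),(w,hh),a=cv2.minAreaRect(P)
        if 55<w<80 and 55<hh<80: out.append((x,y)); print("pad",k.reshape(-1,2).mean(0).round(),"c",round(x,1),round(y,1),"size",round(w,1),round(hh,1),"ang",round(a,1))
    return out
E
python3 - <<'E'
from h import *
w=env.capture("wrist"); pads(w)
s=env.capture("side"); print("side"); pads(s); s=env.capture("scene"); print("scene"); pads(s)
print(env.get_state()["time"])
E
```

```text
pad [270. 131.] c 679.9 -128.5 size 70.0 67.2 ang 5.3
pad [264.  49.] c 672.2 -28.9 size 67.7 63.9 ang 4.7
side
scene
7.075
```

```bash
python3 - <<'E'
from h import *
w=env.capture("wrist"); s=env.get_state(); p=np.array(s["tool_pos"]); Rt=R.from_rotvec(s["eef_rot"])
# hole corners of held board, tool coords at sheet height
h=cv2.cvtColor(w["img"],cv2.COLOR_BGR2HSV); m=((h[...,0]>=45)&(h[...,0]<=85)&(h[...,1]>60)&(h[...,2]>50)).astype(np.uint8)*255
m[:183]=0;m[302:]=0;m[:,:183]=0;m[:,330:]=0
m=cv2.morphologyEx(m,cv2.MORPH_CLOSE,np.ones((9,9)));m=cv2.morphologyEx(m,cv2.MORPH_OPEN,np.ones((15,15)))
k=max(cv2.findContours(m,cv2.RETR_EXTERNAL,cv2.CHAIN_APPROX_NONE)[0],key=cv2.contourArea)
P=np.array([Rt.inv().apply(onz(w,a,b,p[2]+.0143)-p)*1000 for a,b in k.reshape(-1,2)])
print(cv2.minAreaRect(P[:,:2].astype(np.float32)),np.percentile(P,[2,98],axis=0)[:,:2])
E
```

```text
((5.434406280517578, -0.03205108642578125), (69.09849548339844, 66.16036224365234), 89.49569702148438) [[-27.78605445 -34.30546958]
 [ 38.47554653  34.30053641]]
```

```bash
python3 -m pendant '[[[0.25,0.122,0],[0,0,-0.029],0.6],[[0.249,0.122,0],[0,0,-0.029],0.6],[[0,0,0.5],[0,0,0],0.6],[[0,0,0.6],[0,0,0],0.6],[[0,0,0.6],[0,0,0],0.6],[[0,0,0.5],[0,0,0],0.6],[[0,0,0.2],[0,0,0],0.6],[[0,0,0],[0,0,0],0.6],[[0,0,0],[0,0,0],0.6]]'
python3 - <<'E'
from h import *
st(); print(rel([.679,-.130,.0312]))
E
```

```text
time: 8.25
tool_pos: [0.6791, -0.1292, 0.0653]
eef_rot: [2.121, 2.314, 0.002]
contact_force: [0.6, -0.0, -0.2]
finger_gap: 0.794
finger_force: 45.2
t 8.25 pos [ 0.6791 -0.1292  0.0653] F [ 0.6 -0.  -0.2] gap 0.794 ff 45.245171785354614
x [-0.087  0.996 -0.001] y [0.996 0.087 0.002] z [ 0.002 -0.001 -1.   ] q [-0.299  0.482  1.348  0.     1.309 -0.386]
[-0.0098529  -0.00312015  0.4262187 ]
```

```bash
python3 -m pendant '[[[-0.01,-0.003,0.2],[0,0,0.004],0.6],[[0,0,0.15],[0,0,0],0.6],[[0,0,0.06],[0,0,0],0.6],[[0,0,0.02],[0,0,0],0.6],[[0,0,0],[0,0,0],0.6]]'
python3 -m pendant '[[[0,0,0],[0,0,0],0.85],[[0,0,0],[0,0,0],0.9],[[0,0,0],[0,0,0],0.9],[[0,0,0],[0,0,0],0.9],[[0,0,-0.2],[0,0,0],0.9],[[0,0,-0.4],[0,0,0],0.9],[[0,0,-0.6],[0,0,0],1],[[0,0,-0.6],[0,0,0],1],[[0,0,-0.6],[0,0,0],1],[[0,0,-0.3],[0,0,0],1]]'
python3 - <<'E'
from h import *
st(); w=env.capture("wrist"); cv2.imwrite("pics/w6.png",w["img"]); board(w,(.68,-.128),z=.045); 
E
```

```text
time: 8.88
tool_pos: [0.6782, -0.1302, 0.0307]
eef_rot: [2.13, 2.308, 0.001]
contact_force: [-8.2, 3.0, 21.3]
finger_gap: 0.794
finger_force: 46.7
time: 10.12
tool_pos: [0.6782, -0.1301, 0.2496]
eef_rot: [2.128, 2.306, 0.003]
contact_force: [-0.2, -0.7, -0.8]
finger_gap: 1.001
finger_force: 0.0
t 10.12 pos [ 0.6782 -0.1301  0.2496] F [-0.2 -0.7 -0.8] gap 1.001 ff 0.0
x [-0.08   0.997 -0.002] y [0.997 0.08  0.004] z [ 0.004 -0.001 -1.   ] q [-0.301  0.389  1.102  0.     1.646 -0.381]
centre mm 696.8 -127.3 size 158.9 189.8 ang 1.5
```

```bash
python3 -m pendant '[[[0.1,-0.26,0],[0,0,0],1],[[0.22,-0.5,0],[0,0,0],1],[[0.22,-0.5,0],[0,0,0],1],[[0.22,-0.5,0],[0,0,0],1],[[0.22,-0.5,0],[0,0,0],1],[[0.22,-0.5,0],[0,0,0],1],[[0.02,-0.02,0],[0,0,0],1],[[0,0,0],[0,0,0],1]]' | head -2
python3 - <<'E'
from h import *
st(); w=env.capture("wrist"); cv2.imwrite("pics/w7.png",w["img"]); board(w,(.441,-.007)); board(w,(.438,.116)); pads(w)
E
```

```text
time: 11.18
tool_pos: [0.4487, -0.0506, 0.2458]
t 11.18 pos [ 0.4487 -0.0506  0.2458] F [-0.3 -0.8 -0. ] gap 0.999 ff 0.0
x [-0.08   0.997 -0.001] y [0.997 0.08  0.002] z [ 0.002 -0.    -1.   ] q [-0.283 -0.117  1.68   0.     1.577 -0.363]
centre mm 439.0 -17.0 size 70.9 69.6 ang 83.4
centre mm 446.3 110.2 size 66.7 74.2 ang 6.8
pad [420. 160.] c 671.8 -28.2 size 68.7 63.0 ang 4.6
pad [435.  80.] c 663.5 70.8 size 68.7 64.9 ang 4.6
```

View pics/w7.png

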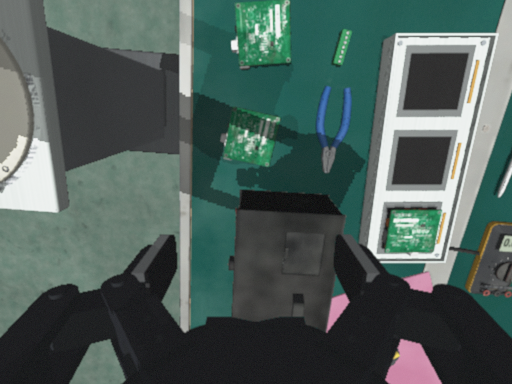

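Board 3 sits square in pad_1 at (413,230). Board A is at (250,138) and board B at (263,33), both with connectors at left. The box edge is at about (240,190)–(335,208), close to board A, so I'll compute the clearance.

```bash
python3 - <<'E'
from h import *
w=env.capture("wrist")
for u,v in [(242,190),(332,196),(340,214),(238,209)]: print(u,v,[np.round(onz(w,u,v,z)[:2]*1000) for z in (0,.08,.1)])
board(w,(.439,-.017),name="pics/w8.png",r=70);
b=cv2.imread("pics/w8.png"); board(w,(.446,.110),name="pics/w9.png",r=35)
E
```

```text
242 190 [array([433., -98.]), array([435., -73.]), array([436., -67.])]
332 196 [array([571., -97.]), array([544., -72.]), array([538., -66.])]
340 214 [array([ 588., -125.]), array([558., -95.]), array([550., -87.])]
238 209 [array([ 429., -130.]), array([432., -98.]), array([433., -90.])]
centre mm 438.3 -16.9 size 70.8 71.1 ang 83.4
crop origin 164 52
centre mm 446.1 110.6 size 67.0 72.9 ang 6.8
crop origin 212 0
```

View pics/w8.png

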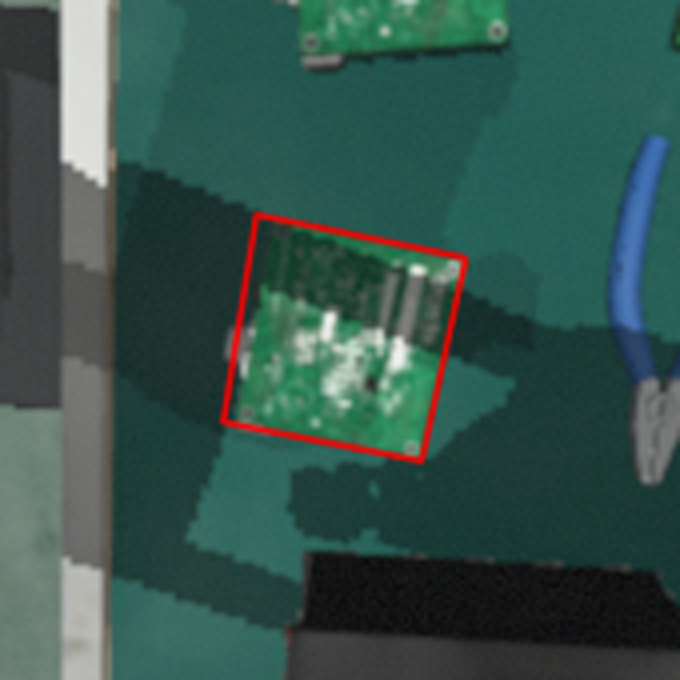

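Board A lies at about (436.6, -17.7) mm with its +x at -6.6°. The box base is at y = -98 mm and the box is about 80 mm high, so there is room to grip along the board's y. I'll turn the tool and approach.

```bash
python3 -m pendant '[[[0.2,-0.058,0],[0,0,0.1124],1],[[0.235,-0.058,0],[0,0,0.1124],1],[[0,0,0],[0,0,0.1124],1],[[0,0,0],[0,0,0.1124],1],[[0,0,0],[0,0,0.1124],1],[[0,0,0],[0,0,0.1124],1],[[0,0,0],[0,0,0.1124],1],[[0,0,0],[0,0,0.1124],1],[[0,0,0],[0,0,0.1124],1],[[0,0,0],[0,0,0.1124],1]]' | head -2
python3 -m pendant '[[[0,0,0.3],[0,0,0],1],[[0,0,0.6],[0,0,0],1],[[0,0,0.6],[0,0,0],1],[[0,0,0.5],[0,0,0],1],[[0,0,0.16],[0,0,0],1],[[0,0,0],[0,0,0],1],[[0,0,0],[0,0,0],1]]' |head -2
python3 - <<'E'
from h import *
st()
c=env.capture("wrist"); board(c,(.4366,-.0177),name="pics/w10.png",r=80)
E
```

```text
time: 12.52
tool_pos: [0.4404, -0.0161, 0.2446]
time: 13.4
tool_pos: [0.4408, -0.016, 0.0736]
t 13.4 pos [ 0.4408 -0.016   0.0736] F [-0.3  0.3 -0.2] gap 0.999 ff 0.0
x [ 0.993 -0.115  0.002] y [-0.115 -0.993  0.   ] z [ 0.002 -0.    -1.   ] q [-0.211 -0.018  1.949  0.     1.209  1.474]
centre mm 442.0 -17.4 size 70.9 66.8 ang 82.3
crop origin 163 113
```

View pics/w10.png

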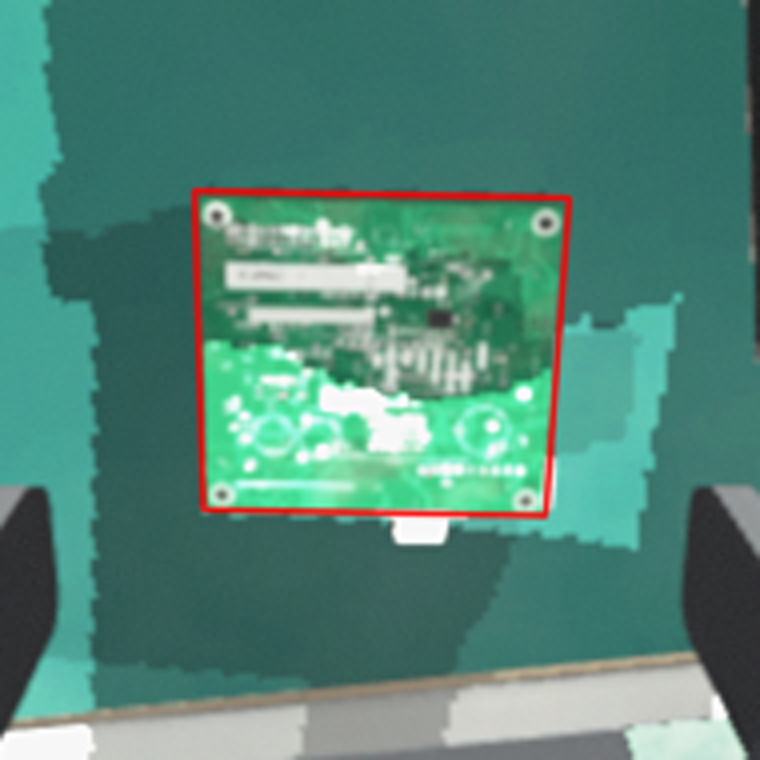

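The fit matches the sheet (66.8 x 70.9 mm). I need small corrections of -2.6 mm in tool x, +1.2 mm in tool y and +1.1° of turn, then grip.

```bash
python3 -m pendant '[[[-0.033,0.016,0.3],[0,0,0.012],1],[[0,0,0.35],[0,0,0],1],[[0,0,0.2],[0,0,0],1],[[0,0,0.06],[0,0,0],1],[[0,0,0],[0,0,0],1]]' 40 | head -4
python3 -m pendant '[[[0,0,0],[0,0,0],0.75],[[0,0,0],[0,0,0],0.75],[[0,0,0],[0,0,0],0.6],[[0,0,0],[0,0,0],0.6],[[0,0,0],[0,0,0],0.6],[[0,0,0],[0,0,0],0.6]]' 40
python3 -m pendant '[[[0,0,-0.1],[0,0,0],0.6],[[0,0,-0.3],[0,0,0],0.6],[[0,0,-0.6],[0,0,0],0.6],[[0,0,-0.6],[0,0,0],0.6],[[0,0,-0.6],[0,0,0],0.6],[[0,0,-0.5],[0,0,0],0.6],[[0,0,0],[0,0,0],0.6]]'
```

```text
time: 14.08
tool_pos: [0.4375, -0.0169, 0.0]
eef_rot: [3.135, -0.21, 0.001]
contact_force: [-0.4, -0.3, -0.5]
time: 14.82
tool_pos: [0.4376, -0.0169, 0.0007]
eef_rot: [3.134, -0.21, 0.003]
contact_force: [-4.9, 1.2, 14.8]
finger_gap: 0.792
finger_force: 40.6
time: 15.7
tool_pos: [0.438, -0.017, 0.2188]
eef_rot: [3.134, -0.21, 0.009]
contact_force: [-0.3, 0.4, -1.7]
finger_gap: 0.791
finger_force: 45.2
```

```bash
python3 -m pendant '[[[0.3,-0.026,0],[0,0,0],0.6],[[0.5,-0.045,0],[0,0,0],0.6],[[0.5,-0.045,0],[0,0,0],0.6],[[0.5,-0.045,0],[0,0,0],0.6],[[0.5,-0.045,0],[0,0,0],0.6],[[0.4,-0.035,0],[0,0,0],0.6],[[0.206,-0.018,0],[0,0,-0.068],0.6],[[0,0,0],[0,0,-0.069],0.6],[[0,0,0],[0,0,0],0.6]]' | head -2
python3 -m pendant '[[[0,0,0.5],[0,0,0],0.6],[[0,0,0.6],[0,0,0],0.6],[[0,0,0.5],[0,0,0],0.6],[[0,0,0.3],[0,0,0],0.6],[[0,0,0],[0,0,0],0.6],[[0,0,0],[0,0,0],0.6]]' | head -2
python3 - <<'E'
from h import *
st(); print(rel([.6712,-.0276,.0308])); c=env.capture("wrist"); cv2.imwrite("pics/w11.png",c["img"])
E
```

```text
time: 16.82
tool_pos: [0.6699, -0.0272, 0.2144]
time: 17.58
tool_pos: [0.6706, -0.0273, 0.0647]
t 17.57 pos [ 0.6706 -0.0273  0.0647] F [-0.5 -0.5 -0.6] gap 0.795 ff 45.206565856933594
x [0.997 0.08  0.001] y [ 0.08  -0.997  0.   ] z [ 0.001 -0.    -1.   ] q [-0.155  0.444  1.404  0.     1.292  1.335]
[0.00682448 0.00429796 0.42368922]
```

```bash
python3 -m pendant '[[[0.007,0.004,0.2],[0,0,0],0.6],[[0,0,0.15],[0,0,0],0.6],[[0,0,0.06],[0,0,0],0.6],[[0,0,0.015],[0,0,0],0.6],[[0,0,0],[0,0,0],0.6]]'
python3 -m pendant '[[[0,0,0],[0,0,0],0.85],[[0,0,0],[0,0,0],0.9],[[0,0,0],[0,0,0],0.9],[[0,0,0],[0,0,0],0.9],[[0,0,-0.2],[0,0,0],0.9],[[0,0,-0.4],[0,0,0],0.9],[[0,0,-0.6],[0,0,0],1],[[0,0,-0.6],[0,0,0],1],[[0,0,-0.5],[0,0,0],1]]'
python3 -m pendant '[[[-0.3,0,0],[0,0,0],1],[[-0.5,-0.1,0],[0,0,0],1],[[-0.5,-0.2,0],[0,0,0],1],[[-0.5,-0.4,0],[0,0,0],1],[[-0.5,-0.4,0],[0,0,0],1],[[-0.5,-0.4,0],[0,0,0],1],[[-0.1,-0.1,0],[0,0,0],1],[[0,0,0],[0,0,0],1]]' | head -2
python3 - <<'E'
from h import *
st(); c=env.capture("wrist"); cv2.imwrite("pics/w12.png",c["img"]); board(c,(.446,.1105),r=60); pads(c)
E
```

```text
time: 18.25
tool_pos: [0.6707, -0.0275, 0.0307]
eef_rot: [3.139, 0.128, 0.001]
contact_force: [-10.6, -0.2, 22.6]
finger_gap: 0.789
finger_force: 46.6
time: 19.38
tool_pos: [0.6707, -0.0275, 0.2168]
eef_rot: [3.139, 0.128, 0.003]
contact_force: [0.9, 0.1, 0.1]
finger_gap: 1.002
finger_force: 0.0
time: 20.38
tool_pos: [0.4292, 0.0814, 0.2144]
t 20.38 pos [0.4292 0.0814 0.2144] F [-0.5  0.4 -0.3] gap 0.999 ff 0.0
x [0.997 0.082 0.002] y [ 0.082 -0.997  0.   ] z [ 0.002  0.    -1.   ] q [ 0.011 -0.138  1.761 -0.     1.516  1.499]
centre mm 446.6 110.7 size 65.5 71.0 ang 8.0
pad [ 43. 145.] c 442.1 339.5 size 69.1 56.8 ang 81.5
```

View pics/w12.png

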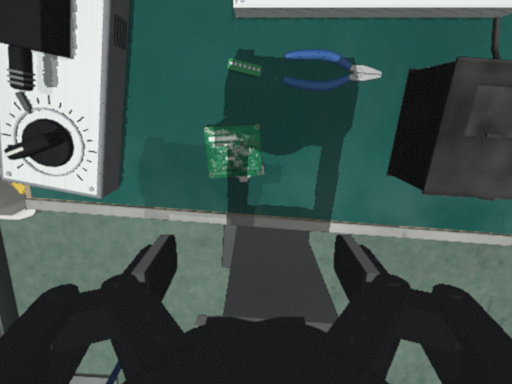

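Board B is at (235,152) with its connector at bottom right, almost square to the tool. The console with dial is at upper left, its bar running from (8,153) toward (65,135). I'll approach board B and refine by numbers.

```bash
python3 -m pendant '[[[0.1,-0.17,0.1],[0,0,-0.026],1],[[0.097,-0.175,0.3],[0,0,0],1],[[0,0,0.5],[0,0,0],1],[[0,0,0.5],[0,0,0],1],[[0,0,0.3],[0,0,0],1],[[0,0,0.07],[0,0,0],1],[[0,0,0],[0,0,0],1],[[0,0,0],[0,0,0],1]]' | head -2
python3 - <<'E'
from h import *
st()
c=env.capture("wrist"); x,y,a=board(c,(.4466,.1107),r=80,name="pics/w13.png")
s=env.get_state(); Rt=R.from_rotvec(s["eef_rot"]); print("sheet centre in tool mm",Rt.inv().apply(np.array([x,y,0])-np.array(s["tool_pos"])*1000).round(1))
E
```

```text
time: 21.42
tool_pos: [0.4426, 0.1103, 0.0726]
t 21.43 pos [0.4426 0.1103 0.0726] F [0.1 0.8 0.7] gap 1.0 ff 0.0
x [0.992 0.122 0.001] y [ 0.122 -0.992 -0.   ] z [ 0.001  0.    -1.   ] q [0.075 0.015 1.918 0.    1.207 1.523]
centre mm 444.3 110.7 size 72.8 70.3 ang 8.2
crop origin 160 105
sheet centre in tool mm [ 1.6 -0.2 72.6]
```

```bash
python3 -m pendant '[[[0,-0.002,0.3],[0,0,-0.012],1],[[0,0,0.35],[0,0,0],1],[[0,0,0.2],[0,0,0],1],[[0,0,0.05],[0,0,0],1],[[0,0,0],[0,0,0],1]]' 40 | head -4
python3 -m pendant '[[[0,0,0],[0,0,0],0.75],[[0,0,0],[0,0,0],0.75],[[0,0,0],[0,0,0],0.6],[[0,0,0],[0,0,0],0.6],[[0,0,0],[0,0,0],0.6],[[0,0,0],[0,0,0],0.6]]' 40
python3 -m pendant '[[[0,0,-0.1],[0,0,0],0.6],[[0,0,-0.3],[0,0,0],0.6],[[0,0,-0.6],[0,0,0],0.6],[[0,0,-0.6],[0,0,0],0.6],[[0,0,-0.6],[0,0,0],0.6],[[0,0,-0.5],[0,0,0],0.6],[[0,0,0],[0,0,0],0.6]]'
python3 - <<'E'
from h import *
st()
w=env.capture("wrist"); s=env.get_state(); p=np.array(s["tool_pos"]); Rt=R.from_rotvec(s["eef_rot"])
h=cv2.cvtColor(w["img"],cv2.COLOR_BGR2HSV); m=((h[...,0]>=45)&(h[...,0]<=78)&(h[...,1]>60)&(h[...,2]>60)).astype(np.uint8)*255
m[:183]=0;m[302:]=0;m[:,:183]=0;m[:,330:]=0
m=cv2.morphologyEx(m,cv2.MORPH_CLOSE,np.ones((9,9)));m=cv2.morphologyEx(m,cv2.MORPH_OPEN,np.ones((15,15)))
k=max(cv2.findContours(m,cv2.RETR_EXTERNAL,cv2.CHAIN_APPROX_NONE)[0],key=cv2.contourArea)
P=np.array([Rt.inv().apply(onz(w,a,b,p[2]+.0143)-p)*1000 for a,b in k.reshape(-1,2)])
print(cv2.minAreaRect(P[:,:2].astype(np.float32)),np.percentile(P,[2,98],axis=0)[:,:2])
E
```

```text
time: 22.1
tool_pos: [0.4423, 0.1104, 0.0003]
eef_rot: [-3.134, -0.222, -0.001]
contact_force: [0.6, 0.1, 0.8]
time: 22.85
tool_pos: [0.4425, 0.1105, 0.001]
eef_rot: [-3.134, -0.222, -0.002]
contact_force: [-5.2, 0.1, 13.6]
finger_gap: 0.793
finger_force: 41.0
time: 23.72
tool_pos: [0.4429, 0.1105, 0.2192]
eef_rot: [-3.134, -0.222, -0.009]
contact_force: [-0.4, 0.3, -0.3]
finger_gap: 0.792
finger_force: 45.3
t 23.73 pos [0.4429 0.1105 0.2192] F [-0.4  0.3 -0.3] gap 0.792 ff 45.33990025520325
x [0.99  0.141 0.006] y [ 0.141 -0.99   0.   ] z [ 0.006  0.001 -1.   ] q [ 0.075 -0.099  1.718  0.     1.518  1.505]
((4.4869384765625, 2.5555686950683594), (65.43464660644531, 63.993919372558594), 0.027562005445361137) [[-28.2415617  -29.1867571 ]
 [ 37.20282845  34.29575421]]
```

```bash
python3 -m pendant '[[[0.3,0.1,0],[0,0,0],0.6],[[0.5,0.168,0],[0,0,0],0.6],[[0.5,0.168,0],[0,0,0],0.6],[[0.5,0.168,0],[0,0,0],0.6],[[0.5,0.168,0],[0,0,0],0.6],[[0.353,0.12,0],[0,0,0],0.6],[[0,0,0],[0,0,0],0.6]]' | head -2
python3 -m pendant '[[[0,0,0],[0,0,-0.1068],0.6],[[0,0,0],[0,0,-0.1068],0.6],[[0,0,0],[0,0,-0.1068],0.6],[[0,0,0],[0,0,-0.1068],0.6],[[0,0,0],[0,0,-0.1068],0.6],[[0,0,0],[0,0,-0.1068],0.6],[[0,0,0],[0,0,-0.1068],0.6],[[0,0,0],[0,0,-0.1068],0.6],[[0,0,0],[0,0,-0.1068],0.6],[[0,0,0],[0,0,0],0.6]]' | head -2
python3 -m pendant '[[[0,0,0.5],[0,0,0],0.6],[[0,0,0.6],[0,0,0],0.6],[[0,0,0.5],[0,0,0],0.6],[[0,0,0.3],[0,0,0],0.6],[[0,0,0],[0,0,0],0.6],[[0,0,0],[0,0,0],0.6]]'
python3 - <<'E'
from h import *
st(); print(rel([.6631,.0698,.0308]))
E
```

```text
time: 24.65
tool_pos: [0.6628, 0.0691, 0.2132]
time: 25.9
tool_pos: [0.6613, 0.0698, 0.2152]
time: 26.65
tool_pos: [0.6624, 0.0697, 0.065]
eef_rot: [2.132, 2.306, 0.001]
contact_force: [0.5, -0.0, -0.2]
finger_gap: 0.795
finger_force: 45.3
t 26.65 pos [0.6624 0.0697 0.065 ] F [ 0.5 -0.  -0.2] gap 0.795 ff 45.33353626728058
x [-0.078  0.997 -0.   ] y [0.997 0.078 0.001] z [ 0.001  0.    -1.   ] q [-0.011  0.434  1.418  0.     1.288 -0.089]
[0.00086525 0.00802065 0.42749837]
```

```bash
python3 -m pendant '[[[0.001,0.008,0.2],[0,0,0],0.6],[[0,0,0.15],[0,0,0],0.6],[[0,0,0.06],[0,0,0],0.6],[[0,0,0.018],[0,0,0],0.6],[[0,0,0],[0,0,0],0.6]]'
python3 -m pendant '[[[0,0,0],[0,0,0],0.85],[[0,0,0],[0,0,0],0.9],[[0,0,0],[0,0,0],0.9],[[0,0,0],[0,0,0],0.9],[[0,0,-0.2],[0,0,0],0.9],[[0,0,-0.4],[0,0,0],0.9],[[0,0,-0.6],[0,0,0],1],[[0,0,-0.6],[0,0,0],1],[[0,0,-0.6],[0,0,0],1],[[0,0,-0.4],[0,0,0],1]]'
python3 -m pendant '[[[0.2,-0.2,0],[0,0,0],1],[[0.4,-0.44,0],[0,0,0],1],[[0.4,-0.44,0],[0,0,0],1],[[0.4,-0.44,0],[0,0,0],1],[[0.4,-0.44,0],[0,0,0],1],[[0.39,-0.38,0],[0,0,0],1],[[0,0,0],[0,0,0],1],[[0,0,0],[0,0,0],1]]' | head -2
python3 - <<'E'
from h import *
st(); c=env.capture("wrist"); cv2.imwrite("pics/w14.png",c["img"])
u,v=map(int,proj(c,[.437,.318,.05])); print(u,v)
u2,v2=map(int,proj(c,[.56,.305,.07])); print(u2,v2)
x0,y0,x1,y1=max(0,min(u,u2)-60),max(0,v-75),min(512,max(u,u2)+70),v+75
print(x0,y0,x1,y1); a=c["img"][y0:y1,x0:x1]; k=min(800/a.shape[1],600/a.shape[0]); print("scale",k); cv2.imwrite("pics/w15.png",cv2.resize(a,None,fx=k,fy=k,interpolation=cv2.INTER_CUBIC))
E
```

```text
time: 27.28
tool_pos: [0.6629, 0.0698, 0.031]
eef_rot: [2.13, 2.308, 0.001]
contact_force: [-8.5, -0.4, 20.4]
finger_gap: 0.794
finger_force: 46.7
time: 28.52
tool_pos: [0.6628, 0.0698, 0.2575]
eef_rot: [2.129, 2.307, 0.004]
contact_force: [0.5, -0.2, -0.1]
finger_gap: 1.002
finger_force: 0.0
time: 29.52
tool_pos: [0.4622, 0.2293, 0.2544]
t 29.52 pos [0.4622 0.2293 0.2544] F [ 0.8 -0.8 -1.1] gap 1.002 ff 0.0
x [-0.081  0.997  0.   ] y [0.997 0.081 0.001] z [ 0.001  0.    -1.   ] q [ 0.311  0.019  1.533 -0.     1.588  0.23 ]
239 92
343 112
179 17 413 167
scale 3.4188034188034186
```

View pics/w15.png

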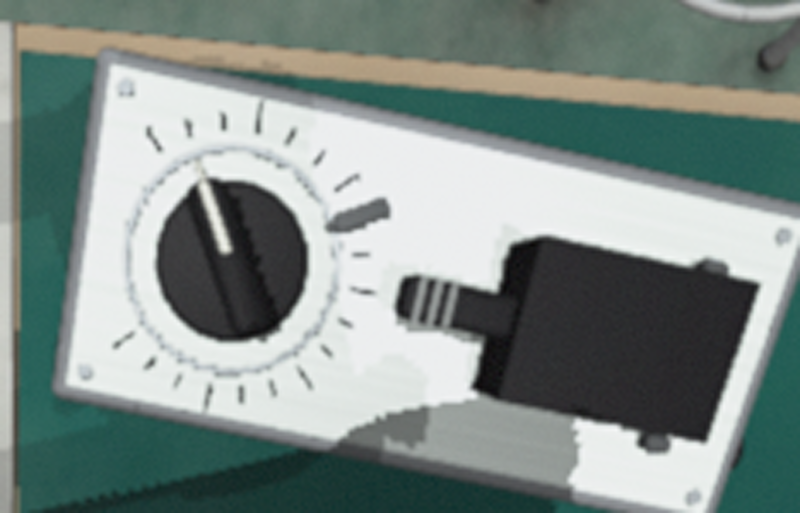

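The picture shows the dial axis near crop (232,260), with the white pointer line from (227,252) to (205,182) and the nib at (198,163). The steel mark runs from (330,226) to (388,206). The cover hood is at (510–755, 240–440) with its tab at (400–500, 280–330), and panel screws are at (126,88), (783,236), (693,497) and (85,371).

```bash
python3 - <<'E'
from h import *
s=env.get_state(); c=env.capture("wrist")
f=lambda x,y,z: onz(c,179+x/3.4188,17+y/3.4188,z)[:2]*1000
S=np.array([f(*p,.05) for p in [(126,88),(783,236),(693,497),(85,371)]]); print(S.round(1), np.linalg.norm(np.roll(S,-1,0)-S,axis=1).round(1))
C=S.mean(0); ex=(S[1]+S[2]-S[0]-S[3]); ex/=np.linalg.norm(ex); yaw=np.degrees(np.arctan2(ex[1],ex[0])); print("console",C,yaw)
ax=C-72*ex; print("axis",ax, "ring centre",f(232,260,.052))
ang=lambda p: np.degrees(np.arctan2(p[1]-ax[1],p[0]-ax[0]))-yaw
print("line start/end",f(227,252,.084),f(205,182,.084)); l=f(205,182,.084)-f(227,252,.084); print("line dir",np.degrees(np.arctan2(l[1],l[0]))-yaw)
print("nib",f(198,163,.058),ang(f(198,163,.058))); 
for p in [(330,226),(388,206)]: q=f(*p,.056); print("mark",q,ang(q),np.linalg.norm(q-ax))
m=f(388,206,.056)-f(330,226,.056); print("mark own dir",np.degrees(np.arctan2(m[1],m[0]))-yaw)
ey=np.array([-ex[1],ex[0]])
for n,p,z in [("tab near end",(402,297),.09),("tab",(432,303),.09),("tab root",(510,313),.09),("hood nt",(545,238),.095),("hood ft",(757,285),.095),("hood fb",(708,440),.095),("hood nb",(500,400),.095)]:
    q=f(*p,z)-C; print(n,(q@ex).round(1),(q@ey).round(1))
np.savez("con.npz",C=C,yaw=yaw,ax=ax)
E
```

```text
[[406.2 370.1]
 [639.3 341.7]
 [627.9 246.8]
 [394.6 275.4]] [234.9  95.6 235.   95.4]
console [516.99141138 308.49338564] -6.961146158595184
axis [445.5221546  317.21951511] ring centre [445.85444388 318.07332959]
line start/end [445.09422317 318.97208071] [436.78807987 339.02197854]
line dir 119.46408210893169
nib [432.40405436 347.72607657] 120.22929289977618
mark [478.99563515 331.68408565] 30.331299145807776 36.46502023705126
mark [498.23111545 339.67384755] 30.03544065392614 57.29250910251437
mark own dir 29.51747651928834
tab near end -15.3 -0.7
tab -5.5 -0.5
tab root 19.7 1.5
hood nt 22.8 24.7
hood ft 91.6 24.7
hood fb 93.0 -24.2
hood nb 22.8 -25.4
```

The measurements agree with the given geometry: screw spacing is 235 x 95 mm, the axis is at (445.6, 317.6) mm, the pointer stands at 119.8° and the mark at 30.1° in the console frame. The dial therefore needs 89.7° clockwise.

```bash
python3 -m pendant '[[[0.35,-0.039,0],[0,0,0],0.45],[[0.4,-0.039,0],[0,0,0],0.45],[[0.367,-0.039,0],[0,0,0],0.45],[[0,0,0.3],[0,0,-0.1],0.45],[[0,0,0.6],[0,0,-0.1017],0.45],[[0,0,0.6],[0,0,0],0.45],[[0,0,0.43],[0,0,0],0.45],[[0,0,0],[0,0,0],0.45],[[0,0,0],[0,0,0],0.45]]' 40
python3 - <<'E'
from h import *
st(); print(rel([.4456,.3176,.063]))
E
```

```text
time: 30.75
tool_pos: [0.4466, 0.3177, 0.1007]
eef_rot: [1.74, 2.615, 0.002]
contact_force: [-1.1, 0.3, 0.0]
finger_gap: 0.451
finger_force: 0.0
t 30.75 pos [0.4466 0.3177 0.1007] F [-1.1  0.3  0. ] gap 0.451 ff 0.0
x [-0.386  0.922  0.   ] y [0.922 0.386 0.002] z [ 0.001  0.001 -1.   ] q [0.478 0.174 1.681 0.    1.285 0.081]
[ 0.00315557 -0.01263609  0.47061263]
```

```bash
python3 -m pendant '[[[0.003,-0.0126,0.2],[0,0,0],0.45],[[0,0,0.2],[0,0,0],0.45],[[0,0,0.07],[0,0,0],0.45],[[0,0,0],[0,0,0],0.1],[[0,0,0],[0,0,0],0.1],[[0,0,0],[0,0,0],0.1],[[0,0,0],[0,0,0],0.1],[[0,0,0],[0,0,0],0.1],[[0,0,0],[0,0,0],0.1]]' 40
python3 -m pendant '[[[0,0,0],[0,0,0.05],0.1],[[0,0,0],[0,0,0.1],0.1],[[0,0,0],[0,0,0.1],0.1],[[0,0,0],[0,0,0.1],0.1],[[0,0,0],[0,0,0.1],0.1],[[0,0,0],[0,0,0.1],0.1],[[0,0,0],[0,0,0.1],0.1],[[0,0,0],[0,0,0.1],0.1],[[0,0,0],[0,0,0.1],0.1],[[0,0,0],[0,0,0.1],0.1]]'
python3 -m pendant '[[[0,0,0],[0,0,0.045],0.1],[[0,0,0],[0,0,0],0.1],[[0,0,0],[0,0,0],0.1]]'
python3 -c "from h import *; st()"
```

```text
time: 31.88
tool_pos: [0.4447, 0.3176, 0.0617]
eef_rot: [1.74, 2.616, 0.001]
contact_force: [4.7, 1.6, -3.4]
finger_gap: 0.156
finger_force: 41.7
time: 33.12
tool_pos: [0.4448, 0.3176, 0.0617]
eef_rot: [-3.055, -0.732, -0.001]
contact_force: [3.6, 1.9, -3.9]
finger_gap: 0.157
finger_force: 41.8
time: 33.5
tool_pos: [0.4448, 0.3176, 0.0617]
eef_rot: [-3.077, -0.635, -0.001]
contact_force: [4.7, 0.5, -4.1]
finger_gap: 0.155
finger_force: 41.7
t 33.5 pos [0.4448 0.3176 0.0617] F [ 4.7  0.5 -4.1] gap 0.155 ff 41.66851580142975
x [0.918 0.396 0.001] y [ 0.396 -0.918 -0.   ] z [ 0.001  0.    -1.   ] q [0.479 0.209 1.725 0.    1.206 1.643]
```

```bash
python3 -m pendant '[[[0,0,0],[0,0,0],0.45],[[0,0,0],[0,0,0],0.45],[[0,0,0],[0,0,0],0.45],[[0,0,-0.2],[0,0,0],0.45],[[0,0,-0.4],[0,0,0],0.45],[[0,0,-0.5],[0,0,0],0.45],[[-0.3,0,-0.5],[0,0,0],0.45],[[-0.5,0,-0.4],[0,0,0],0.45],[[-0.1,0,0],[0,0,0],0.45],[[0,0,0],[0,0,0],0.45]]'
cat > dial.py <<'E'
from h import *
d=np.load("con.npz"); ax=np.array([.4453,.3176]); yaw=float(d["yaw"])
c=env.capture("wrist"); g=cv2.cvtColor(c["img"],cv2.COLOR_BGR2GRAY).astype(np.float32)
vv,uu=np.mgrid[0:384,0:512]; 
def polar(z):
    o,_=ray(c,0,0); Rm=cv2.Rodrigues(np.array(c["rvec"],float))[0]
    D=np.stack([(uu-c["cx"])/c["fx"],(vv-c["cy"])/c["fy"],np.ones_like(uu,float)],-1)@Rm
    P=o+D*((z-o[2])/D[...,2])[...,None]; dx,dy=P[...,0]-ax[0],P[...,1]-ax[1]
    return np.hypot(dx,dy)*1000,(np.degrees(np.arctan2(dy,dx))-yaw+180)%360-180,P
r,a,P=polar(.084); m=(r<25)&(g>120); pts=P[m][:,:2].astype(np.float32)
print("line px",m.sum()); l=cv2.fitLine(pts,cv2.DIST_L2,0,.01,.01).ravel(); v=l[:2]*np.sign(l[:2]@(pts.mean(0)-ax)); print("line dir",np.degrees(np.arctan2(v[1],v[0]))-yaw,"mean r",r[m].mean(),"start",pts[np.argmin(pts@v)],"end",pts[np.argmax(pts@v)])
r,a,P=polar(.056); m=(r>38.5)&(r<50)&(g<130)&(a>10)&(a<60); print("mark px",m.sum(),"angle",np.median(a[m]),a[m].min(),a[m].max(),"axis px",proj(c,[*ax,.056]))
cv2.imwrite("pics/dial.png",c["img"])
E
python3 dial.py; python3 -c "from h import *; st()"
```

```text
time: 34.75
tool_pos: [0.3782, 0.2891, 0.222]
eef_rot: [-3.077, -0.632, -0.001]
contact_force: [0.5, 0.9, -1.0]
finger_gap: 0.45
finger_force: 0.0
line px 159
line dir 96.12296833789742 mean r 19.707203172778524 start [0.44474924 0.29271573] end [0.44424915 0.3425623 ]
mark px 65 angle 30.89795604061183 15.369579359179198 34.163918654639474 axis px [255.53434089 108.22480945]
t 34.8 pos [0.3785 0.2892 0.2214] F [ 0.6 -0.8 -1.1] gap 0.452 ff 0.0
x [ 0.919  0.394 -0.   ] y [ 0.394 -0.919 -0.   ] z [-0.  0. -1.] q [ 0.49  -0.053  1.671  0.     1.524  1.656]
```

```bash
sed -i 's/(r<25)&(g>120)/(r<18)\&(g>110)/; s/(a>10)&(a<60)/(a>22)\&(a<38)/' dial.py; cat >> dial.py <<'E'
for rr in (40,43,46): k=m&(abs(r-rr)<1.5); print(rr,k.sum(),a[k].mean().round(2))
r2,a2,_=polar(.058); k=(r2>29)&(r2<34)&(a2>0)&(a2<60)
for t in range(20,42,2): print(t,[round(float(g[(abs(r2-x)<1)&(abs(a2-t)<1.2)].mean())) for x in (25,28,31,34)],end=" ")
E
python3 dial.py
```

```text
line px 50
line dir 30.609753272545777 mean r 10.104208633039518 start [0.44767883 0.31808713] end [0.4606567  0.32579648]
mark px 63 angle 30.792897004213614 26.51665871864185 34.016033060731445 axis px [255.4550264  108.32415434]
40 15 30.88
43 17 30.33
46 21 30.6
20 [34, 157, 166, 164] 22 [30, 158, 167, 165] 24 [44, 166, 168, 168] 26 [74, 160, 163, 160] 28 [119, 151, 148, 142] 30 [119, 146, 142, 125] 32 [140, 144, 138, 122] 34 [116, 131, 138, 133] 36 [70, 138, 154, 158] 38 [32, 151, 162, 166] 40 [32, 154, 164, 162]
```

The pointer (30.6°) and the mark (30.6°) agree. Next is the cover: I'll bring the tool over the tab with tool x pointing back along the console, so the camera stays clear of the raised cover.

```bash
python3 -m pendant '[[[0.3,0.08,0],[0,0,0],0.45],[[0.5,0.13,0],[0,0,0],0.45],[[0.5,0.13,0],[0,0,0],0.45],[[0.32,0.083,0],[0,0,0],0.45],[[0,0,0],[0,0,-0.111],0.45],[[0,0,0],[0,0,-0.111],0.45],[[0,0,0],[0,0,-0.111],0.45],[[0,0,0],[0,0,-0.111],0.45],[[0,0,0],[0,0,-0.111],0.45],[[0,0,0],[0,0,-0.111],0.45]]' 30 | head -2
python3 -m pendant '[[[0,0,0],[0,0,-0.111],0.45],[[0,0,0],[0,0,-0.111],0.45],[[0,0,0],[0,0,-0.111],0.45],[[0,0,0],[0,0,-0.111],0.45],[[0,0,0],[0,0,-0.111],0.45],[[0,0,0],[0,0,-0.111],0.45],[[0,0,0],[0,0,-0.111],0.45],[[0,0,0],[0,0,-0.111],0.45],[[0,0,0],[0,0,-0.11],0.45],[[0,0,0],[0,0,0],0.45]]' | head -2
python3 - <<'E'
from h import *
st(); print(rel([.511,.3092,.066]))
E
```

```text
time: 36.1
tool_pos: [0.5113, 0.3091, 0.2201]
time: 37.35
tool_pos: [0.5112, 0.3091, 0.2203]
t 37.35 pos [0.5112 0.3091 0.2203] F [-0.2 -0.4  0.7] gap 0.448 ff 0.0
x [-0.992  0.123  0.002] y [ 0.123  0.992 -0.001] z [-0.002 -0.001 -1.   ] q [ 0.415  0.202  1.399  0.     1.542 -1.032]
[-7.17810555e-04  2.61200485e-03  1.92841345e+00]
```

```bash
python3 -m pendant '[[[0,0,0.4],[0,0,0],0.45],[[0,0,0.6],[0,0,0],0.45],[[0,0,0.5],[0,0,0],0.45],[[0,0,0.3],[0,0,0],0.45],[[0,0,0.128],[0,0,0],0.45],[[0,0,0],[0,0,0],0.45]]' 25
python3 -m pendant '[[[0,0,0],[0,0,0],0.05],[[0,0,0],[0,0,0],0.05],[[0,0,0],[0,0,0],0.05],[[0,0,0],[0,0,0],0.05],[[0,0,0],[0,0,0],0.05],[[0,0,0],[0,0,0],0.05]]' 25
python3 - <<'E'
import numpy as np
r=np.hypot(99,29);a0=np.arctan2(29,-99); p=[(r*np.cos(a0-t),r*np.sin(a0-t)) for t in np.linspace(0,1.65,13)]
d=np.diff(p,axis=0)/80; print([[round(-x,3),round(-z,3)] for x,z in d])
E
```

```text
time: 38.1
tool_pos: [0.5109, 0.3091, 0.067]
eef_rot: [-0.196, -3.135, 0.0]
contact_force: [-0.6, 0.5, 0.3]
finger_gap: 0.449
finger_force: 0.0
time: 38.85
tool_pos: [0.5114, 0.3095, 0.0683]
eef_rot: [0.193, 3.134, 0.002]
contact_force: [0.1, 3.1, 6.1]
finger_gap: 0.158
finger_force: 31.2
[[np.float64(-0.061), np.float64(-0.166)], [np.float64(-0.084), np.float64(-0.156)], [np.float64(-0.104), np.float64(-0.143)], [np.float64(-0.123), np.float64(-0.128)], [np.float64(-0.139), np.float64(-0.11)], [np.float64(-0.153), np.float64(-0.09)], [np.float64(-0.164), np.float64(-0.068)], [np.float64(-0.171), np.float64(-0.045)], [np.float64(-0.176), np.float64(-0.021)], [np.float64(-0.177), np.float64(0.004)], [np.float64(-0.175), np.float64(0.028)], [np.float64(-0.169), np.float64(0.052)]]
```

```bash
python3 -m pendant '[[[-0.061,0,-0.166],[0,0,0],0.05],[[-0.084,0,-0.156],[0,0,0],0.05],[[-0.104,0,-0.143],[0,0,0],0.05],[[-0.123,0,-0.128],[0,0,0],0.05],[[-0.139,0,-0.11],[0,0,0],0.05],[[-0.153,0,-0.09],[0,0,0],0.05],[[0,0,0],[0,0,0],0.05]]'
```

```text
time: 39.72
tool_pos: [0.5643, 0.303, 0.1316]
eef_rot: [0.193, 3.135, 0.002]
contact_force: [0.7, 5.0, 1.9]
finger_gap: 0.158
finger_force: 29.2
```

```bash
python3 -m pendant '[[[-0.164,0,-0.068],[0,0,0],0.05],[[-0.171,0,-0.045],[0,0,0],0.05],[[-0.176,0,-0.021],[0,0,0],0.05],[[-0.177,0,0.004],[0,0,0],0.05],[[-0.175,0,0.028],[0,0,0],0.05],[[-0.169,0,0.052],[0,0,0],0.05],[[-0.03,0,0.012],[0,0,0],0.05],[[0,0,0],[0,0,0],0.05],[[0,0,0],[0,0,0],0.05]]'
```

```text
time: 40.85
tool_pos: [0.6481, 0.2929, 0.1346]
eef_rot: [0.192, 3.135, 0.002]
contact_force: [1.2, 6.8, 2.7]
finger_gap: 0.156
finger_force: 31.6
```

```bash
python3 -m pendant '[[[-0.05,0,0.02],[0,0,0],0.05],[[0,0,0],[0,0,0],0.05],[[0,0,0],[0,0,0],0.05]]'
python3 -m pendant '[[[-0.05,0,0.024],[0,0,0],0.05],[[0,0,0],[0,0,0],0.05],[[0,0,0],[0,0,0],0.05]]'
```

```text
time: 41.22
tool_pos: [0.652, 0.2924, 0.133]
eef_rot: [0.192, 3.135, 0.002]
contact_force: [1.5, 6.2, 2.6]
finger_gap: 0.16
finger_force: 31.9
time: 41.6
tool_pos: [0.6548, 0.2921, 0.1316]
eef_rot: [-0.192, -3.134, -0.002]
contact_force: [-13.4, 5.3, 11.6]
finger_gap: 0.157
finger_force: 32.9
```

The cover has reached its stop. I'll release it, retreat up and back, close the fingers and go down on the near side of the toggle.

```bash
python3 -m pendant '[[[0.02,0,0],[0,0,0],0.4],[[0,0,0],[0,0,0],0.4],[[0,0,0],[0,0,0],0.4],[[0,0,-0.3],[0,0,0],0.4],[[0,0,-0.5],[0,0,0],0.4],[[0.3,0,-0.1],[0,0,0],0.2],[[0.5,0,0],[0,0,0],0],[[0.5,0,0],[0,0,0],0],[[0.25,0,0],[0,0,0],0],[[0,0,0],[0,0,0],0]]'
python3 - <<'E'
from h import *
st(); ex=np.array([.9926,-.1212]); C=np.array([.517,.3085]); print(rel([*(C+.015*ex),.066])); w=env.capture("wrist"); cv2.imwrite("pics/cov.png",w["img"])
s=env.capture("side"); h=proj(s,[*(C+.093*ex),.056]); print("hinge px",h)
for t in (1.3,1.5,1.65):
    r=np.hypot(.099,.029);a=np.arctan2(.029,-.099)-t; print(t,proj(s,[*(C+(.093+r*np.cos(a))*ex),.056+r*np.sin(a)]).round(1))
cv2.imwrite("pics/side2.png",s["img"])
u,v=map(int,h); a=s["img"][max(0,v-70):v+30,u-60:u+60]; g=cv2.cvtColor(a,cv2.COLOR_BGR2GRAY)
for y in range(0,g.shape[0],4): print(max(0,v-70)+y,''.join('#' if q<45 else '+' if q<90 else '.' for q in g[y,::2]))
print(u-60)
E
```

```text
time: 42.85
tool_pos: [0.5304, 0.3069, 0.2029]
eef_rot: [0.191, 3.135, 0.001]
contact_force: [-0.0, -0.3, -0.1]
finger_gap: 0.002
finger_force: 0.0
t 42.85 pos [0.5304 0.3069 0.2029] F [-0.  -0.3 -0.1] gap 0.002 ff 0.0
x [-0.993  0.122 -0.001] y [0.122 0.993 0.   ] z [ 0.001  0.    -1.   ] q [ 0.399  0.239  1.39   0.     1.512 -1.05 ]
[-1.83142935e-02 -8.24991097e-04  1.71078323e+00]
hinge px [190.30249225 262.26909211]
1.3 [186.3 218.9]
1.5 [178.3 218.1]
1.65 [172.8 218.6]
192 ++++++.++++++++++++++++++++++#+...++...++####..+............
196 ++..+++++++++++++++++++++......+.....++++####..+++.........+
200 +++.++++++++++++++++++++++++++....+++++..+###+.+.+##+#+####.
204 ++....+++++++++++++++++++++++..+++++......###+.#............
208 ++.+++.+++++#+++++++++++++...+++++..........................
212 +.......++++####++++++++..+++++..........+#+++#++++.+#......
216 ++.......#++++#++++.###++++++...............................
220 ++.......+++++++..+++++#+++................................+
224 ++........+++++.+++#####+.......................++.......+++
228 +++......+++++##+++++###########
[... 307 characters left out ...]
.....###############+++++++..+++++++.+++++++++
252 +++++++...........+###############...++++++++++++++++++..+++
256 +++++...........+++########+....##.+.........++++++++.....++
260 ++...........+++++++#######..........................+++++++
264 ...........+++++++++#######+................................
268 .........+++++++.+++.....+++................................
272 ......+++++++++++.........++...............................#
276 ....+.++++++++++........................................+..#
280 ..+....+..++...++..+++.....................................#
284 ..............+.+..+++..++.+.......................+...++.++
288 ..............+.++++++++++++++++++.........................+
130
```

The side view has the raised tab at u≈172, matching the fully open prediction (172.8). Next I'll flip the toggle.

```bash
python3 -m pendant '[[[0,0,0.3],[0,0,0],0],[[0,0,0.5],[0,0,0],0],[[0,0,0.5],[0,0,0],0],[[0,0,0.3],[0,0,0],0],[[0,0,0.11],[0,0,0],0],[[0,0,0],[0,0,0],0]]'
python3 -m pendant '[[[-0.08,0,0],[0,0,0],0],[[-0.08,0,0],[0,0,0],0],[[-0.08,0,0],[0,0,0],0],[[-0.04,0,0],[0,0,0],0],[[0,0,0],[0,0,0],0]]'
```

```text
time: 43.7
tool_pos: [0.5316, 0.3065, 0.0654]
eef_rot: [-0.193, -3.135, 0.0]
contact_force: [0.3, -0.8, 0.5]
finger_gap: 0.002
finger_force: 0.0
time: 44.32
tool_pos: [0.5536, 0.3038, 0.0654]
eef_rot: [0.193, 3.136, 0.0]
contact_force: [-0.4, -0.4, -0.2]
finger_gap: 0.006
finger_force: 0.1
```

```bash
python3 -m pendant '[[[-0.04,0,0],[0,0,0],0],[[-0.03,0,0],[0,0,0],0],[[0,0,0],[0,0,0],0]]' | sed -n 2,4p
python3 -m pendant '[[[-0.03,0,0],[0,0,0],0],[[0,0,0],[0,0,0],0],[[0,0,0],[0,0,0],0]]' | sed -n 2,4p
python3 -m pendant '[[[-0.025,0,0],[0,0,0],0],[[0,0,0],[0,0,0],0],[[0,0,0],[0,0,0],0]]' | sed -n 2,4p
```

```text
tool_pos: [0.5591, 0.3031, 0.0654]
eef_rot: [0.193, 3.136, 0.0]
contact_force: [-0.1, -0.2, 2.0]
tool_pos: [0.5607, 0.303, 0.0653]
eef_rot: [-0.192, -3.134, 0.0]
contact_force: [-7.4, 0.1, 3.5]
tool_pos: [0.5611, 0.303, 0.0651]
eef_rot: [-0.191, -3.131, 0.001]
contact_force: [-21.3, 1.1, 9.0]
```

```bash
python3 -m pendant '[[[0.15,0,0],[0,0,0],0],[[0.15,0,-0.2],[0,0,0],0],[[0,0,-0.5],[0,0,0],0.2],[[0,0,-0.6],[0,0,0],0.4],[[0,0,-0.5],[0,0,0],0.4],[[0,0,0],[0,0,0],0.4],[[0,0,0],[0,0,0],0.4]]' 25 | head -2
python3 - <<'E'
from h import *
st(); print(rel([.6525,.2924,.205])); w=env.capture("wrist"); sd=env.capture("side"); sc=env.capture("scene")
C=np.array([.517,.3085]);ex=np.array([.9926,-.1212])
def crop(c,p,r,h):
    u,v=map(int,proj(c,p)); u=min(max(u,r),512-r); v=min(max(v,r),384-r); print(u,v); return cv2.resize(c["img"][v-r:v+r,u-r:u+r],(h,h),interpolation=cv2.INTER_CUBIC)
print(proj(w,[*(C+.0619*ex),.076]),proj(w,[*(C+.0401*ex),.076]))
cv2.imwrite("pics/v.png",np.hstack([crop(w,[*(C+.051*ex),.06],60,400),crop(sd,[*(C+.07*ex),.07],50,400)]))
E
```

```text
time: 46.32
tool_pos: [0.5391, 0.3055, 0.2097]
t 46.33 pos [0.5391 0.3055 0.2097] F [-0.5 -0.  -1.5] gap 0.404 ff 0.0
x [-0.992  0.122 -0.   ] y [0.122 0.992 0.   ] z [ 0.  0. -1.] q [ 0.391  0.251  1.361  0.     1.529 -1.057]
[-1.42660282  0.01035613  0.05943581]
[254.8951503  213.87858336] [254.86670578 195.15847427]
254 199
198 259
```

View pics/v.png

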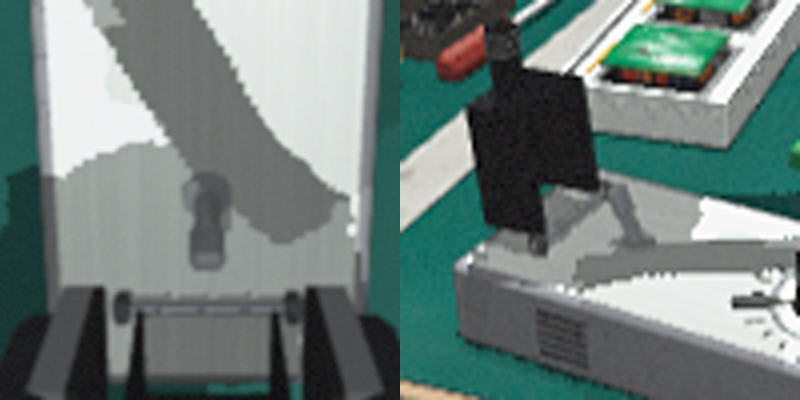

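The wrist half shows the toggle lever leaning toward the hinge, with its tip at v≈214 (the far-side prediction is 213.9). The side half shows the cover standing up and the lever leaning to it. I'll return to the tab and grip it.

```bash
python3 -m pendant '[[[-0.33,0,0],[0,0,0],0.4],[[-0.5,0.005,0.03],[0,0,0],0.4],[[-0.5,0.005,0.03],[0,0,0],0.4],[[-0.1,0,0],[0,0,0],0.4],[[0,0,0.3],[0,0,0],0.4],[[0,0,0.5],[0,0,0],0.4],[[0,0,0.11],[0,0,0],0.4],[[0,0,0],[0,0,0],0.4]]' 25
python3 -m pendant '[[[0,0,0],[0,0,0],0.05],[[0,0,0],[0,0,0],0.05],[[0,0,0],[0,0,0],0.05],[[0,0,0],[0,0,0],0.05],[[0,0,0],[0,0,0],0.05]]' 25
```

```text
time: 47.48
tool_pos: [0.6529, 0.2925, 0.1322]
eef_rot: [-0.192, -3.135, 0.0]
contact_force: [-0.4, -0.4, 1.8]
finger_gap: 0.398
finger_force: 0.0
time: 48.1
tool_pos: [0.6536, 0.2924, 0.1337]
eef_rot: [0.193, 3.133, 0.001]
contact_force: [-0.8, -0.5, 6.7]
finger_gap: 0.16
finger_force: 27.3
```

```bash
python3 -m pendant '[[[0.171,0,-0.065],[0,0,0],0.05],[[0.178,0,-0.041],[0,0,0],0.05],[[0.183,0,-0.015],[0,0,0],0.05],[[0.183,0,0.009],[0,0,0],0.05],[[0.18,0,0.034],[0,0,0],0.05],[[0.174,0,0.059],[0,0,0],0.05],[[0,0,0],[0,0,0],0.05]]'
python3 -m pendant '[[[0.163,0,0.081],[0,0,0],0.05],[[0.151,0,0.104],[0,0,0],0.05],[[0.135,0,0.123],[0,0,0],0.05],[[0.118,0,0.141],[0,0,0],0.05],[[0.096,0,0.154],[0,0,0],0.05],[[0.065,0,0.13],[0,0,0],0.05],[[0,0,0],[0,0,0],0.05]]'
```

```text
time: 48.98
tool_pos: [0.5668, 0.303, 0.1329]
eef_rot: [-0.192, -3.134, 0.001]
contact_force: [-4.6, -2.8, 1.6]
finger_gap: 0.158
finger_force: 25.8
time: 49.85
tool_pos: [0.5095, 0.3099, 0.0732]
eef_rot: [-0.192, -3.134, 0.001]
contact_force: [2.0, -3.8, -1.5]
finger_gap: 0.155
finger_force: 24.4
```

```bash
python3 -m pendant '[[[0,0,0.05],[0,0,0],0.05],[[0,0,0],[0,0,0],0.05],[[0,0,0],[0,0,0],0.05]]' | sed -n 2,4p
python3 -m pendant '[[[0,0,0.04],[0,0,0],0.05],[[0,0,0],[0,0,0],0.05],[[0,0,0],[0,0,0],0.05]]' | sed -n 2,4p
```

```text
tool_pos: [0.5089, 0.31, 0.0699]
eef_rot: [-0.192, -3.133, 0.001]
contact_force: [-8.9, -3.5, 3.1]
tool_pos: [0.5091, 0.3101, 0.0681]
eef_rot: [-0.192, -3.134, 0.0]
contact_force: [-13.6, -6.5, 19.7]
```

```bash
python3 -m pendant '[[[0,0,-0.02],[0,0,0],0.4],[[0,0,0],[0,0,0],0.4],[[0,0,0],[0,0,0],0.4],[[0,0,-0.3],[0,0,0],0.4],[[0,0,-0.35],[0,0,0],0.4],[[0,0,0],[0,0,0],0],[[0,0,0],[0,0,0],0],[[0,0,0],[0,0,0],0],[[0,0,0],[0,0,0],0]]'
python3 -m pendant '[[[0,0,0.15],[0,0,0],0],[[0,0,0.15],[0,0,0],0],[[0,0,0.05],[0,0,0],0],[[0,0,0],[0,0,0],0]]' | sed -n 2,4p
```

```text
time: 51.72
tool_pos: [0.5102, 0.3099, 0.1204]
eef_rot: [-0.193, -3.135, 0.001]
contact_force: [0.4, -0.4, 0.5]
finger_gap: -0.002
finger_force: 0.0
tool_pos: [0.5103, 0.3099, 0.0927]
eef_rot: [-0.193, -3.135, 0.0]
contact_force: [-0.0, -0.6, 0.4]
```

```bash
python3 -m pendant '[[[0,0,0.02],[0,0,0],0],[[0,0,0],[0,0,0],0],[[0,0,0],[0,0,0],0]]' | sed -n 2,4p
python3 -m pendant '[[[0,0,0.02],[0,0,0],0],[[0,0,0],[0,0,0],0],[[0,0,0],[0,0,0],0]]' | sed -n 2,4p
```

```text
tool_pos: [0.5106, 0.3101, 0.0919]
eef_rot: [0.193, 3.135, 0.001]
contact_force: [-2.3, -0.6, 5.5]
tool_pos: [0.5105, 0.3102, 0.0915]
eef_rot: [0.192, 3.135, 0.001]
contact_force: [-8.3, -3.6, 20.1]
```

The tab top is firm at z = 0.0917, so the cover is closed (0.092 expected). I'll rise and recheck the dial and boards.

```bash
python3 -m pendant '[[[0,0,-0.3],[0,0,0],0.3],[[0,0,-0.5],[0,0,0],0.3],[[0,0,-0.6],[0,0,0],0.3],[[0,0,-0.6],[0,0,0],0.3],[[0,0,0],[0,0,0],0.3],[[0,0,0],[0,0,0],0.3]]' | head -2; python3 dial.py | head -6
python3 -m pendant '[[[0,-0.3,-0.2],[0,0,0],0.3],[[-0.1,-0.5,-0.2],[0,0,0],0.3],[[-0.1,-0.6,-0.1],[0,0,0],0.3],[[-0.2,-0.6,0],[0,0,0],0.3],[[-0.3,-0.6,0],[0,0,0],0.3],[[-0.3,-0.6,0],[0,0,0],0.3],[[0,-0.3,0],[0,0,0],0.3],[[0,0,0],[0,0,0],0.3],[[0,0,0],[0,0,0],0.3]]' | head -2
cat > bd.py <<'E'
from h import *
c=env.capture("wrist"); cv2.imwrite("pics/end.png",c["img"])
h=cv2.cvtColor(c["img"],cv2.COLOR_BGR2HSV); m0=((h[...,0]>=40)&(h[...,0]<=90)&(h[...,1]>70)&(h[...,2]>35)).astype(np.uint8)*255
for x,y in [(.680,-.1285),(.672,-.0286),(.664,.0707)]:
    e=np.array([.997,.080]); n=np.array([-.08,.997]); q=np.array([proj(c,[*(np.array([x,y])+a*.048*e+b*.048*n),.045]) for a,b in [(1,1),(1,-1),(-1,-1),(-1,1)]])
    lim=np.zeros_like(m0); cv2.fillPoly(lim,[q.astype(np.int32)],255); m=cv2.morphologyEx(m0&lim,cv2.MORPH_CLOSE,np.ones((7,7))); m=cv2.morphologyEx(m,cv2.MORPH_OPEN,np.ones((7,7)))
    k=max(cv2.findContours(m,cv2.RETR_EXTERNAL,cv2.CHAIN_APPROX_NONE)[0],key=cv2.contourArea)
    P=np.array([onz(c,a,b,.045)[:2] for a,b in k.reshape(-1,2)],np.float32)*1000; (cx,cy),sz,a=cv2.minAreaRect(P); d=np.array([cx,cy])-np.array([x,y])*1000
    print("sheet-pad in bed x,y mm",(d@e).round(1),(d@n).round(1),"size",np.round(sz,1),"ang-bed",round(((a-4.6)+45)%90-45,1),q.mean(0).round())
E
python3 bd.py
```

```text
time: 53.72
tool_pos: [0.5103, 0.3099, 0.2493]
line px 62
line dir 29.631710293989215 mean r 9.443514071013626 start [0.44589448 0.3193339 ] end [0.46175274 0.32416812]
mark px 43 angle 30.709315379022854 26.647101263856968 34.86046540168391 axis px [254.4388748  113.98664483]
40 9 30.82
43 13 30.9
46 11 30.83
time: 54.9
tool_pos: [0.5552, 0.0223, 0.29]
sheet-pad in bed x,y mm -2.9 3.4 size [70.3 66.8] ang-bed -0.6 [171. 246.]
sheet-pad in bed x,y mm 1.0 18.3 size [40.9 67.2] ang-bed -6.3 [232. 234.]
sheet-pad in bed x,y mm -2.7 2.9 size [70.4 65.8] ang-bed -0.1 [294. 223.]dial.py:16: RuntimeWarning: Mean of empty slice.
  for t in range(20,42,2): print(t,[round(float(g[(abs(r2-x)<1)&(abs(a2-t)<1.2)].mean())) for x in (25,28,31,34)],end=" ")
  ret = ret.dtype.type(ret / rcount)
Traceback (most recent call last):
  File "dial.py", line 16, in <module>
    for t in range(20,42,2): print(t,[round(float(g[(abs(r2-x)<1)&(abs(a2-t)<1.2)].mean())) for x in (25,28,31,34)],end=" ")
                                      ~~~~~^^^^^^^^^^^^^^^^^^^^^^^^^^^^^^^^^^^^^^^^^^^^^^^^
ValueError: cannot convert float NaN to integer
```

```bash
python3 -m pendant '[[[-0.3,0,0],[0,0,0],0.3],[[-0.5,0,0],[0,0,0],0.3],[[-0.5,0,0],[0,0,0],0.3],[[-0.4,0.1,0],[0,0,0],0.3],[[-0.1,0.1,0],[0,0,0],0.3],[[0,0,0],[0,0,0],0.3],[[0,0,0],[0,0,0],0.3]]' | head -2
cat >> bd.py <<'E'
g=((h[...,1]<60)&(h[...,2]>105)).astype(np.uint8)*255
q=np.array([proj(c,[*(np.array([.672,-.0286])+a*.066*e+b*.162*n),.038]) for a,b in [(1,1),(1,-1),(-1,-1),(-1,1)]]); lim=np.zeros_like(g); cv2.fillPoly(lim,[q.astype(np.int32)],255)
g=cv2.morphologyEx(g&lim,cv2.MORPH_CLOSE,np.ones((25,25))); g=cv2.morphologyEx(g,cv2.MORPH_OPEN,np.ones((11,11)))
k=max(cv2.findContours(g,cv2.RETR_EXTERNAL,cv2.CHAIN_APPROX_NONE)[0],key=cv2.contourArea)
P=np.array([onz(c,a,b,.038)[:2] for a,b in k.reshape(-1,2)],np.float32)*1000; print("bed",cv2.minAreaRect(P))
E
python3 bd.py
```

```text
time: 55.82
tool_pos: [0.6997, 0.0209, 0.2904]
sheet-pad in bed x,y mm -1.6 3.5 size [69.9 66.7] ang-bed -0.0 [151. 157.]
sheet-pad in bed x,y mm 1.4 1.8 size [66.7 69.5] ang-bed -0.3 [218. 143.]
sheet-pad in bed x,y mm -11.3 19.8 size [69.9 57. ] ang-bed -1.5 [287. 129.]
bed ((674.8265380859375, -31.3714599609375), (126.7073974609375, 320.8386535644531), 4.603731155395508)
```

```bash
sed -i 's/\[...,2\]>35/[...,2]>15/' bd.py; python3 bd.py; python3 -m pendant '[[[0.3,0,-0.2],[0,0,0],0.3],[[0.5,0.2,-0.2],[0,0,0],0.3],[[0.5,0.4,0],[0,0,0],0.3],[[0.5,0.4,0],[0,0,0],0.3],[[0,0,0],[0,0,0],0.3],[[0,0,0],[0,0,0],0.3]]' | head -2; python3 bd.py
```

```text
sheet-pad in bed x,y mm -1.6 3.5 size [69.9 66.6] ang-bed 0.2 [152. 157.]
sheet-pad in bed x,y mm 1.6 1.7 size [66.2 69.7] ang-bed 0.1 [218. 143.]
sheet-pad in bed x,y mm -11.4 19.7 size [70.  57.3] ang-bed -2.1 [287. 129.]
bed ((674.89306640625, -31.487564086914062), (131.38372802734375, 319.4635314941406), 3.637094020843506)
time: 56.68
tool_pos: [0.5671, 0.1174, 0.3224]
sheet-pad in bed x,y mm -3.0 4.2 size [70.2 66.4] ang-bed -0.1 [122. 236.]
sheet-pad in bed x,y mm -0.1 2.8 size [67.4 69.5] ang-bed -0.3 [177. 226.]
sheet-pad in bed x,y mm -11.9 20.1 size [71.3 56.3] ang-bed -1.5 [234. 215.]
bed ((672.4716186523438, -33.43309020996094), (132.79811096191406, 319.1741027832031), 4.611573696136475)
```

Board B on pad_3 now reads about (-9, +17) mm off while its neighbours are unchanged, so it has been knocked. I'll measure it over a wider window.

```bash
cat > b3.py <<'E'
from h import *
import sys
c=env.capture("wrist"); st()
h=cv2.cvtColor(c["img"],cv2.COLOR_BGR2HSV); H=int(sys.argv[1]) if len(sys.argv)>1 else 79
e=np.array([.997,.080]); n=np.array([-.08,.997]); pc=np.array([.664,.0707])
for hm in (75,79,84):
    m0=((h[...,0]>=40)&(h[...,0]<=hm)&(h[...,1]>70)&(h[...,2]>35)).astype(np.uint8)*255
    q=np.array([proj(c,[*(pc+a*.064*e+b*n),.045]) for a,b in [(1,.1),(1,-.055),(-1,-.055),(-1,.1)]])
    lim=np.zeros_like(m0); cv2.fillPoly(lim,[q.astype(np.int32)],255); m=cv2.morphologyEx(m0&lim,cv2.MORPH_CLOSE,np.ones((7,7))); m=cv2.morphologyEx(m,cv2.MORPH_OPEN,np.ones((7,7)))
    k=max(cv2.findContours(m,cv2.RETR_EXTERNAL,cv2.CHAIN_APPROX_NONE)[0],key=cv2.contourArea)
    P=np.array([onz(c,a,b,.045)[:2] for a,b in k.reshape(-1,2)],np.float32)*1000; (cx,cy),sz,a=cv2.minAreaRect(P); d=np.array([cx,cy])-pc*1000
    print(hm,"centre",round(cx,1),round(cy,1),"off",(d@e).round(1),(d@n).round(1),"size",np.round(sz,1),"ang",round(a,1),"px",k.reshape(-1,2).min(0),k.reshape(-1,2).max(0))
E
python3 b3.py
```

```text
t 56.77 pos [0.5676 0.1168 0.3218] F [-0.3  0.7 -0.1] gap 0.3 ff 0.0
x [-0.992  0.123  0.   ] y [ 0.123  0.992 -0.   ] z [-0. -0. -1.] q [ 0.07   0.147  1.261 -0.     1.733 -1.377]
75 centre 650.2 95.1 off -11.8 25.5 size [71.3 67.3] ang 2.2 px [226 184] [268 227]
79 centre 650.2 95.3 off -11.8 25.6 size [71.4 67.4] ang 2.6 px [226 184] [269 227]
84 centre 646.7 101.3 off -14.8 31.9 size [ 82.1 102.2] ang 87.2 px [226 173] [277 230]
```

```bash
python3 -m pendant '[[[-0.3,-0.05,0],[0,0,0.1],1],[[-0.3,-0.05,0],[0,0,0],1],[[-0.3,-0.06,0],[0,0,0],1],[[0,0,0],[0,0,0.1],1],[[0,0,0],[0,0,0.116],1],[[0,0,0],[0,0,0.116],1],[[0,0,0],[0,0,0.116],1],[[0,0,0],[0,0,0.116],1],[[0,0,0],[0,0,0.116],1],[[0,0,0],[0,0,0.116],1]]' 40 | head -2
python3 -c "
from h import *
st(); print(rel([.6504,.0912,.11]))"; python3 b3.py
```

```text
time: 58.02
tool_pos: [0.6349, 0.0879, 0.3213]
t 58.02 pos [0.6349 0.0879 0.3213] F [-0.5  0.6  0.1] gap 1.0 ff 0.0
x [-0.033  0.999  0.   ] y [ 0.999  0.033 -0.001] z [-0.001  0.    -1.   ] q [ 0.017  0.281  1.101  0.     1.76  -0.016]
[0.03439559 0.19738124 2.64076247]
t 58.08 pos [0.6349 0.088  0.3213] F [ 1.1 -0.2 -0.5] gap 0.999 ff 0.0
x [-0.023  1.     0.   ] y [ 1.     0.023 -0.001] z [-0.001  0.    -1.   ] q [ 0.018  0.281  1.101  0.     1.76  -0.006]
75 centre 650.6 95.0 off -11.4 25.3 size [69.3 64.4] ang 1.9 px [243 131] [287 172]
79 centre 650.6 95.8 off -11.4 26.0 size [69.3 65.9] ang 1.9 px [243 130] [287 172]
84 centre 650.6 95.8 off -11.4 26.0 size [69.3 65.9] ang 1.9 px [243 130] [287 172]
```

```bash
python3 -m pendant '[[[0.043,0.199,0.2],[0,0,-0.007],1],[[0,0,0.5],[0,0,0],1],[[0,0,0.6],[0,0,0],1],[[0,0,0.6],[0,0,0],1],[[0,0,0.6],[0,0,0],1],[[0,0,0.2],[0,0,0],1],[[0,0,0],[0,0,0],1],[[0,0,0],[0,0,0],1]]' | head -2; python3 b3.py
```

```text
time: 59.08
tool_pos: [0.6512, 0.093, 0.1078]
t 59.12 pos [0.6511 0.093  0.1079] F [0.7 0.5 0.4] gap 1.001 ff 0.0
x [-0.052  0.999  0.   ] y [0.999 0.052 0.003] z [ 0.003  0.    -1.   ] q [ 0.025  0.383  1.398  0.     1.358 -0.027]
75 centre 650.5 95.2 off -11.5 25.5 size [69.4 65.8] ang 2.9 px [211 160] [297 237]
79 centre 650.5 95.2 off -11.5 25.5 size [69.4 65.8] ang 2.9 px [210 160] [297 237]
84 centre 650.1 102.0 off -11.4 32.3 size [69.6 79.8] ang 3.3 px [208 142] [298 237]
```

```bash
python3 -m pendant '[[[-0.022,-0.006,0.3],[0,0,0],1],[[0,0,0.35],[0,0,0],1],[[0,0,0.2],[0,0,0],1],[[0,0,0.1],[0,0,0],1],[[0,0,0],[0,0,0],1]]' 40
python3 -m pendant '[[[0,0,0],[0,0,0],0.75],[[0,0,0],[0,0,0],0.75],[[0,0,0],[0,0,0],0.6],[[0,0,0],[0,0,0],0.6],[[0,0,0],[0,0,0],0.6],[[0,0,0],[0,0,0],0.6]]' 40
```

```text
time: 59.75
tool_pos: [0.6499, 0.0913, 0.0302]
eef_rot: [2.163, 2.278, 0.0]
contact_force: [-0.0, 1.0, 0.8]
finger_gap: 0.996
finger_force: 0.0
time: 60.5
tool_pos: [0.6503, 0.0913, 0.0315]
eef_rot: [2.162, 2.277, 0.002]
contact_force: [-1.7, 0.1, 9.1]
finger_gap: 0.797
finger_force: 42.8
```

```bash
python3 -m pendant '[[[0,0,-0.2],[0,0,0],0.6],[[0,0,-0.3],[0,0,0],0.6],[[-0.13,0.075,0],[0,0,0],0.6],[[-0.137,0.074,0],[0,0,-0.018],0.6],[[0,0,0],[0,0,0],0.6],[[0,0,0],[0,0,0],0.6]]'
python3 -c "
from h import *
st(); print(rel([.6633,.0706,.0308]))"
```

```text
time: 61.25
tool_pos: [0.6625, 0.0705, 0.0695]
eef_rot: [-2.132, -2.307, 0.0]
contact_force: [-0.2, -0.0, -0.4]
finger_gap: 0.792
finger_force: 45.0
t 61.25 pos [0.6625 0.0705 0.0695] F [-0.2 -0.  -0.4] gap 0.792 ff 44.98568415641785
x [-0.079  0.997  0.   ] y [ 0.997  0.079 -0.001] z [-0.001  0.    -1.   ] q [-0.01   0.432  1.411  0.     1.299 -0.089]
[1.08700045e-04 1.01306717e-02 4.84116948e-01]
```

```bash
python3 -m pendant '[[[0,0.01,0.2],[0,0,0],0.6],[[0,0,0.2],[0,0,0],0.6],[[0,0,0.07],[0,0,0],0.6],[[0,0,0.02],[0,0,0],0.6],[[0,0,0],[0,0,0],0.6]]'
python3 -m pendant '[[[0,0,0],[0,0,0],0.85],[[0,0,0],[0,0,0],0.9],[[0,0,0],[0,0,0],0.9],[[0,0,0],[0,0,0],0.9],[[0,0,-0.2],[0,0,0],0.9],[[0,0,-0.4],[0,0,0],0.9],[[0,0,-0.6],[0,0,0],1],[[0,0,-0.6],[0,0,0],1],[[0,0,-0.6],[0,0,0],1],[[0,0,-0.4],[0,0,0],1]]' | head -2
python3 -m pendant '[[[-0.3,0,0],[0,0,0],1],[[-0.5,0,-0.1],[0,0,0],1],[[-0.6,0,-0.1],[0,0,0],1],[[-0.6,0,-0.1],[0,0,0],1],[[-0.5,0,0],[0,0,0],1],[[0,0,0],[0,0,0],1],[[0,0,0],[0,0,0],1]]' | head -2
python3 bd.py; python3 -c "
from h import *
pads(env.capture('wrist'))"
```

```text
time: 61.88
tool_pos: [0.6635, 0.0708, 0.0315]
eef_rot: [2.131, 2.308, 0.001]
contact_force: [-7.1, 0.6, 15.3]
finger_gap: 0.79
finger_force: 46.1
time: 63.12
tool_pos: [0.6636, 0.0706, 0.2587]
time: 64.0
tool_pos: [0.6792, -0.1289, 0.2785]
sheet-pad in bed x,y mm -1.5 2.5 size [69.4 63. ] ang-bed -0.1 [256. 160.]
sheet-pad in bed x,y mm 2.1 1.3 size [65.8 68.5] ang-bed -0.1 [256.  84.]
sheet-pad in bed x,y mm -0.2 -16.5 size [69.5 27.7] ang-bed -0.1 [256.  -5.]
bed ((676.4365234375, -55.17547607421875), (128.052001953125, 252.18157958984375), 4.552281856536865)
pad [422.  42.] c 871.9 30.1 size 61.2 71.2 ang 0.4
```

```bash
python3 -m pendant '[[[0.3,0,-0.2],[0,0,0],1],[[0.5,-0.1,-0.2],[0,0,0],1],[[0.3,-0.1,0],[0,0,0],1],[[0,0,0],[0,0,0],1],[[0,0,0],[0,0,0],1]]' | head -2
python3 bd.py
```

```text
time: 64.72
tool_pos: [0.6564, -0.0423, 0.3103]
sheet-pad in bed x,y mm -1.7 3.2 size [69.  64.3] ang-bed 0.0 [265. 210.]
sheet-pad in bed x,y mm 2.0 1.8 size [65.1 68.2] ang-bed -0.0 [266. 148.]
sheet-pad in bed x,y mm -0.2 2.8 size [69.4 65.3] ang-bed -0.0 [267.  77.]
bed ((674.674560546875, -28.645339965820312), (127.48886108398438, 305.8446960449219), 4.754305362701416)
```

All three boards are square to within 0.1° and within about 2 mm of centre. The dial reads on its mark and the cover is closed, so I'm handing in.

```bash
python3 -c "
from h import *
print(env.hand_in())"
```

```text
the job is handed in; nothing more can be done
None
```

I handed in the job: all three boards are on their pads, square and within about 2 mm of centre; the dial is within about 1° of its set mark; the toggle is flipped to the far side; and the cover is closed. One board got knocked off its pad after the cover was closed, so I put it back just before handing in.

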